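Grade a mixed tray of battery cells over a bar grate

ROBOT

A 6-joint arm with a two-finger parallel gripper is mounted at the origin on the work surface. World frame = base frame: x ahead of the robot, y to its left, z up, the work surface at z = 0. Lengths are in m, angles in rad, forces in N, time in s.
With the tool pointing down it reaches from about 0.3 to 0.95 m from the base axis. Payload 3.1 kg.
Tool frame: the origin (TCP) lies at the very end of the fingers, on their centre line; the grasp point (between the pads) lies 19 mm behind it; z points along the fingers, y is the direction in which the jaws open and shut (so a half turn about z gives the same grasp; the last joint's range is limited). The gripper opens to 85 mm and grips with 20 to 120 N. Pads are 22 mm wide; open, the fingers measure 114 mm over their backs; the gripper's body (76 mm by 85 mm) begins 54 mm behind the grasp point. The pads swing forward as they close: fully open they stand 13 mm farther back than shut.
Start: joints at [-0.07, 0.308, 1.634, -0, 1.2, -0.07], TCP at [0.625, -0, 0.231] pointing down, gripper open.
Joint ranges: [-3.06, 3.06], [-0.79, 1.96], [0.05, 2.63], [-1.19, 4.34], [0.05, 2.64], [-2.94, 2.94]. Speed limits (rad/s): [2.79, 2.79, 3.14, 3.14, 3.14, 3.14].

INTERFACE

Orientations are given as a rotation vector (axis times angle).
In Python, from bench import sensors, eyes, workorder gives the robot as it stands.
- The arm moves only by the shell command python3 -m jog 'ROWS' [FORCE]. ROWS is text: rows parted by semicolons, each of 7 numbers parted by spaces: the opening, from -1 (shut) to 1 (fully open), then the shift along the tool's x, y, z in cm, then the turn, a rotation vector about the tool's x, y, z in degrees. A call has exactly 10 rows; each row is the pose to reach, as a shift and turn from the pose commanded when the call began, along the tool's axes at that moment; what a row does not reach only later rows make up. A row lasts 1/8 s, in which the tool goes at most 62.5 mm and 10.7 degrees, less where a joint would pass 70% of its speed; a pose out of reach is approached as far as the arm can. A call with a gripper value outside its range is refused whole. The fingers move at their own pace and stop on an object; FORCE is the grip in N (left out, the last holds). Time passes only in rows, so rows that repeat a pose let the fingers close, or fill a call up. It gives the time, the measured TCP pose, the force and the opening at its end, in the units of the state.
- sensors.sense(): the state, without advancing time (a new reading comes with each control period).
- eyes.get_image(name): name is "scene" or "side" or "wrist"; returns a dict with "pixels" (480x640x3 uint8, red, green, blue), "K" (3x3 intrinsics, pixels), "R" (3x3) and "t" (3): a world point X has camera coordinates R X + t; the wrist camera has in their place "T_tool_cam" (4x4, takes a point from camera to tool coordinates, whose origin is the TCP and whose axes are the flange's). Camera axes: x right, y down, z forward; pixel columns grow to the right and rows downward; lengths in m; the calibration is good to about 2 mm. A picture is of the moment at which its call begins: read the wrist's pose just before it. There is no depth.
- workorder.sign_off(): hands the job in, once; it reports no verdict.
The state is a dict: "time_s": time; "joints": joint angles; "dq": joint speeds; "effort": joint torques, N m; "tcp_pos": TCP position; "tcp_rot": TCP orientation; "force": force on the tool from outside, world axes, zero at the start; "torque": the same for the moment, N m; "opening": opening from 0.0 (shut) to 1.0 (fully open).
Only numpy, scipy, OpenCV 4.12 (cv2) and the standard library are available. Lean on these libraries where they do the work, as an engineer would, in place of code of your own. Each camera call takes 0.05 s, during which the arm holds its last target.

TASK

Take the tip tray by its handle, carry it over the bar grate and tip it so that the cells roll out: the three slim cells must fall between the bars into the bin and the one fat cell must stay lying on top of the bars. Hang the empty tray by its handle on the two prongs of the hanger, pick the fat cell off the bars and lay it gently in the grey reject tray. Leave the other things on the bench where they are.

Things in the scene. Friction and masses are not known exactly. Their poses are not given: they have to be found in the camera images.
- tray_bar (a point): Centre of the tip tray's handle: a black bar along the tray's y, 100 long, 14 thick (x), 18 tall, on 4 mm uprights at the tray's two sides; under the bar an opening 92 wide and 49 high down to the side walls. This point is 91 above the tray's underside, half-way along the tray; the pouring lip is 75 ahead of it (+x). Axes are the tray's.
- tray: Loose aluminium tray, 150 (x) x 100 (y) mm, 250 g plus 0.55 kg of cells; origin at the centre of its underside, z up. Walls 33 high at the rear (-x) and sides; open at +x, where the last 25 of the floor climb 13 deg to a lip 7 high. Cells lie across it and roll out over the +x edge when it is tipped beyond 13 deg (45 deg empties it).
- big_center (a point): Centre of the fat cell: teal cylinder, diameter 46, 80 long (its y axis is the cylinder's axis), about 0.33 kg. Starts lying across the tray at its rear. On the grate it lies along the bars in the groove between two of them, its centre then 105 above the table; in the reject tray its centre is 27 above the table.
- big: The fat cell, same point and axes.
- small0_center (a point): Centre of a slim cell: teal cylinder, diameter 21, 70 long (along its y axis), 70 g. Starts lying across the tray in front of the fat cell.
- small1_center (a point): Centre of a slim cell: teal cylinder, diameter 21, 70 long (along its y axis), 70 g. Starts lying across the tray in front of the fat cell.
- small2_center (a point): Centre of a slim cell: teal cylinder, diameter 21, 70 long (along its y axis), 70 g. Starts lying across the tray in front of the fat cell.
- small0: That slim cell, same point and axes.
- small1: That slim cell, same point and axes.
- small2: That slim cell, same point and axes.
- grate: Fixed bin 136 (x) x 268 (y), origin at centre of underside. Five steel bars along x at y = -76, -38, 0, 38, 76, 8 wide, tops 88 above the table, gaps 30; outside them aprons slope 8 deg up to the end walls (inner faces y = +-128, tops 116). Long walls: inner faces x = +-62, tops 120. Cells should roll in along y, lying along x. Bin floor 4 above the table.
- hang_point (a point): Where the middle of the tray's bar lies when hung, 139 above the table, midway between the hanger's two prongs. The bar lies along the hanger's y on both prongs, which pass through the opening under the bar; it is brought on from the prongs' free (-x) end, over their upturned tips, with the tray either way round.
- hanger: Fixed stand, origin on the table right under hang_point, z up. Two level steel prongs, 8 wide, at y = +-31, upper faces 130 above the table, run from a post out to x = -40, where upturned tips (x = -32 to -40) rise to 144. The upright post (30 wide, 168 high) and its crossbar have their face at x = +115; a low foot 8 high spreads round the post (x = 70 to 180, 150 wide).
- reject: Fixed grey open tray, 130 (its x) x 160 (its y), 34 high, walls and floor about 4 thick, origin at the centre of its underside, on the table.
- tape: Bystander: yellow tape roll lying flat, 90 across, 24 high.
- driver: Bystander: screwdriver lying on the bench, origin under its middle.
- holder: Bystander: black cell holder plate with six round holes, 110 x 75 x 12.
- flux: Bystander: white jar, 48 across, 85 high.
- gauge: Bystander: grey hand-held tester, 75 x 140 x 35.

How it is judged:
By the outcome, as a careful person would: the job done as asked, in the order asked, and still so for the second after the job is handed in, with the robot touching nothing.
It also fails if it takes over 67 s, if anything falls off the work surface, if the arm or the gripper's body presses on something with over 40 N, if the wrist force passes 120 N, or if a joint passes its speed limit or range.

## Working session

There is one attempt and no reset: what is moved stays moved. The work goes in short steps, Python scripts to look and compute and a shell command to move; the robot and the scene stay as the last step left them, time stands still between calls to the robot, and variables do not carry over. Pictures are saved under pics/ and viewed, and the job is handed in when it is done.

```bash
ls; mkdir -p pics
python3 - <<'E'
from bench import sensors, eyes
import cv2,numpy as np
s=sensors.sense()
print({k:np.round(v,3) for k,v in s.items()})
for n in ["scene","side","wrist"]:
    im=eyes.get_image(n)
    cv2.imwrite(f"pics/a_{n}.png",im["pixels"][:,:,::-1])
    print(n,{k:np.round(v,3).tolist() for k,v in im.items() if k!="pixels"})
E
```

```text
pics
{'time_s': np.float64(0.0), 'joints': array([-0.07 ,  0.309,  1.635,  0.   ,  1.2  , -0.07 ]), 'dq': array([ 0.001, -0.   , -0.001,  0.   ,  0.001,  0.   ]), 'effort': array([ 0.0000e+00, -4.1525e+01, -2.7667e+01, -0.0000e+00,  1.0000e-02,
       -0.0000e+00]), 'tcp_pos': array([0.624, 0.   , 0.23 ]), 'tcp_rot': array([-2.22e+00, -2.22e+00,  2.00e-03]), 'force': array([ 0.889,  0.306, -0.421]), 'torque': array([-0.021, -0.007,  0.036]), 'opening': np.float64(1.001)}
scene {'K': [[466.618, 0.0, 316.835], [0.0, 466.618, 232.844], [0.0, 0.0, 1.0]], 'R': [[0.645, 0.764, 0.015], [0.601, -0.496, -0.627], [-0.472, 0.413, -0.779]], 't': [-0.387, -0.234, 1.378]}
side {'K': [[503.687, 0.0, 318.302], [0.0, 503.687, 248.599], [0.0, 0.0, 1.0]], 'R': [[-0.945, -0.327, 0.013], [-0.213, 0.584, -0.783], [0.249, -0.742, -0.622]], 't': [0.536, 0.188, 1.078]}
wrist {'K': [[423.144, 0.0, 322.711], [0.0, 423.144, 237.618], [0.0, 0.0, 1.0]], 'T_tool_cam': [[0.0, -0.961, -0.276, 0.069], [1.0, 0.0, 0.001, -0.001], [-0.001, -0.276, 0.961, -0.143], [0.0, 0.0, 0.0, 1.0]]}
```

View pics/a_scene.png

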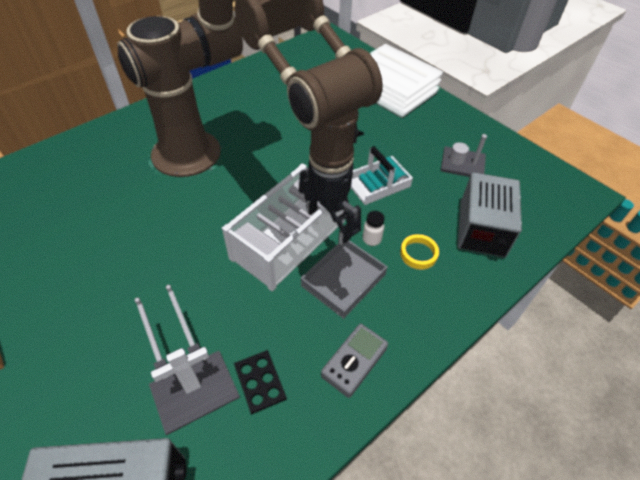

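View pics/a_side.png

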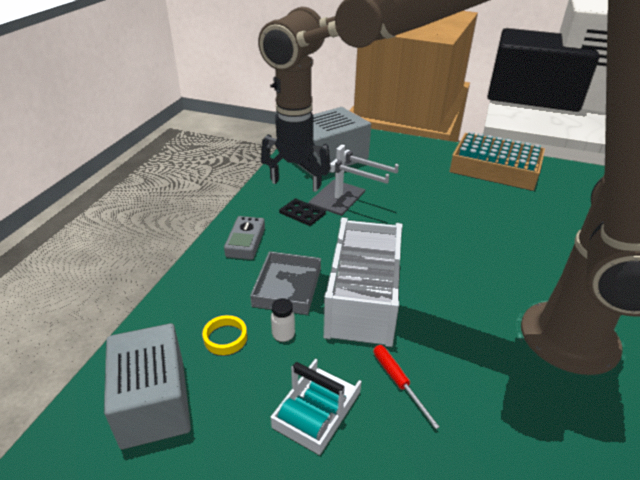

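View pics/a_wrist.png

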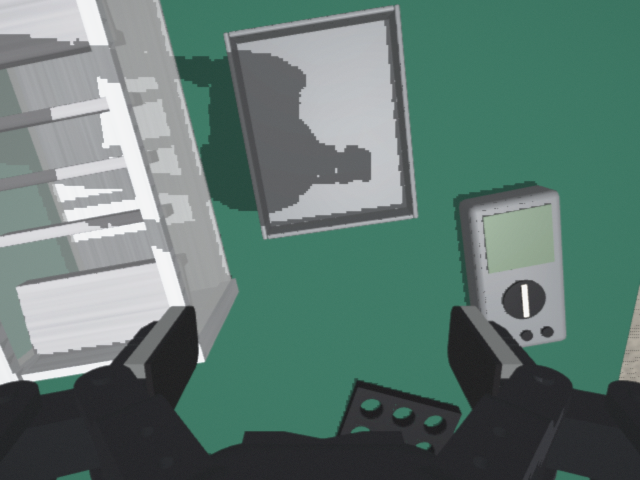

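```bash
cat > h.py <<'E'
import numpy as np,cv2
from scipy.spatial.transform import Rotation as Rot
from bench import sensors, eyes
def cam(name):
    s=sensors.sense(); im=eyes.get_image(name)
    K=np.array(im["K"])
    if name=="wrist":
        T=np.eye(4);T[:3,:3]=Rot.from_rotvec(s["tcp_rot"]).as_matrix();T[:3,3]=s["tcp_pos"]
        M=np.linalg.inv(T@np.array(im["T_tool_cam"])); R,t=M[:3,:3],M[:3,3]
    else: R,t=np.array(im["R"]),np.array(im["t"])
    return im["pixels"][:,:,::-1].copy(),K,R,t
def ray(c,uv):
    _,K,R,t=c; o=-R.T@t; d=R.T@np.linalg.inv(K)@np.array([uv[0],uv[1],1.]); return o,d/np.linalg.norm(d)
def onz(c,uv,z):
    o,d=ray(c,uv); return o+d*(z-o[2])/d[2]
def proj(c,X):
    _,K,R,t=c; p=K@(R@np.array(X)+t); return p[:2]/p[2]
def tri(c1,u1,c2,u2):
    o1,d1=ray(c1,u1);o2,d2=ray(c2,u2)
    A=np.c_[d1,-d2]; s=np.linalg.lstsq(A,o2-o1,rcond=None)[0]
    p,q=o1+s[0]*d1,o2+s[1]*d2
    return (p+q)/2,np.linalg.norm(p-q)
def crop(img,x,y,w,h,f,name):
    c=cv2.resize(img[y:y+h,x:x+w],None,fx=f,fy=f,interpolation=cv2.INTER_CUBIC)
    for i in range(0,w,20): cv2.putText(c,str(x+i),(i*f,10),0,.35,(0,0,255),1); cv2.line(c,(i*f,12),(i*f,18),(0,0,255),1)
    for j in range(0,h,20): cv2.putText(c,str(y+j),(0,j*f+4),0,.35,(0,0,255),1); cv2.line(c,(24,j*f),(30,j*f),(0,0,255),1)
    cv2.imwrite("pics/"+name,c)
E
python3 - <<'E'
from h import *
a=cv2.imread("pics/a_scene.png");b=cv2.imread("pics/a_side.png")
crop(a,210,140,210,150,3,"c1.png") if 0 else crop(a,215,135,200,150,4,"c1.png")
crop(b,260,205,160,145,4,"c2.png"); crop(b,240,340,200,120,4,"c3.png"); crop(a,120,275,140,150,4,"c4.png");crop(b,290,130,130,100,5,"c5.png")
E
```

```text
(no output)
```

View pics/c1.png

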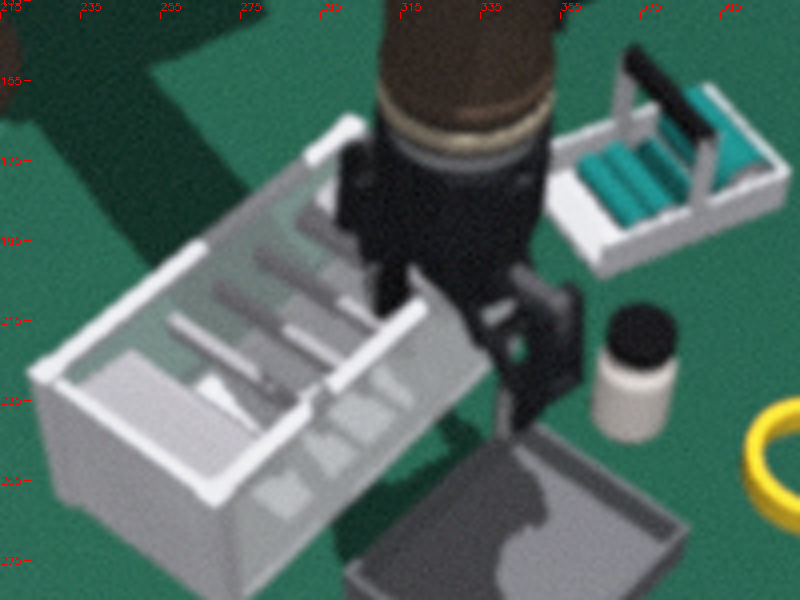

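View pics/c2.png

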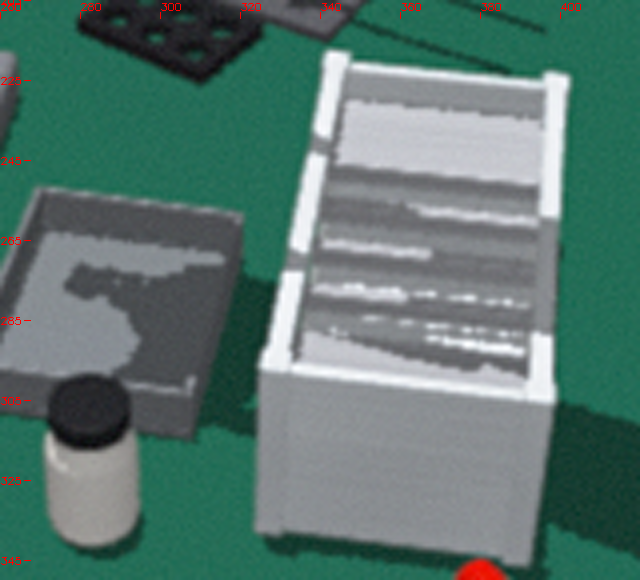

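View pics/c3.png

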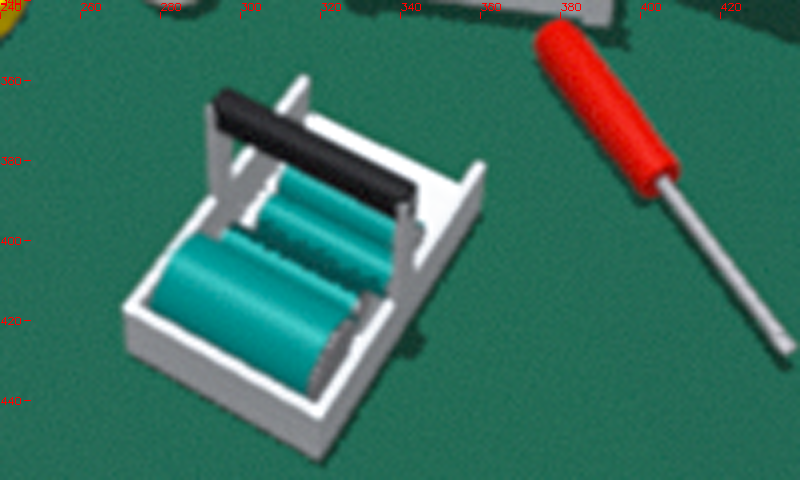

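View pics/c4.png

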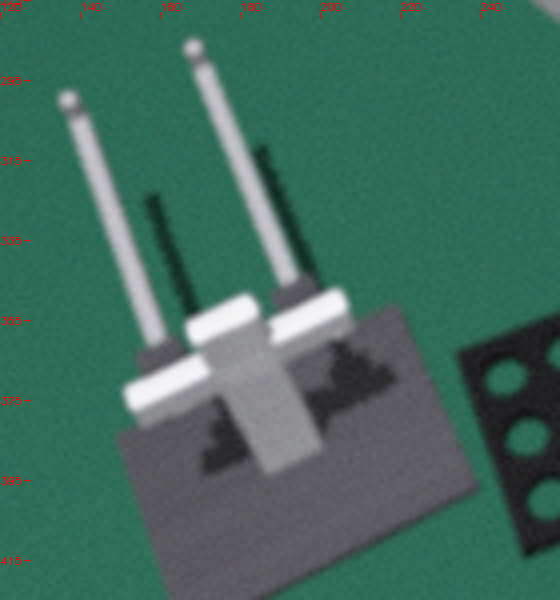

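View pics/c5.png

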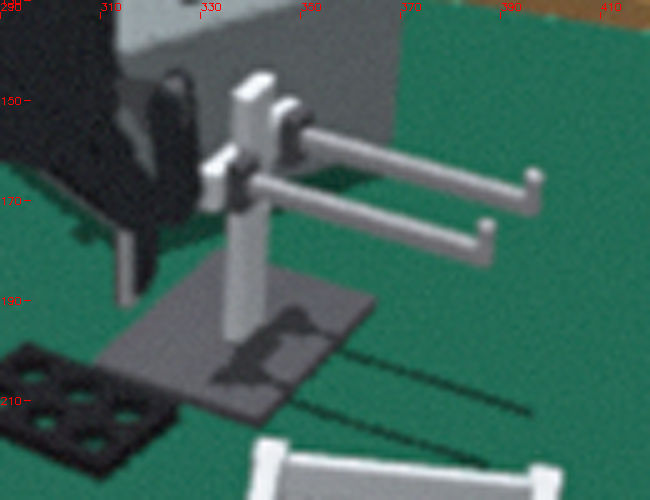

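Run:
```python
from h import *
np.set_printoptions(precision=4,suppress=True)
a=cam("scene");b=cam("side")
print("bar"); 
for A,B in [((372.7,150.5),(341,389)),((391,167),(295.5,366)),((372.7,150.5),(295.5,366)),((391,167),(341,389))]: print(tri(a,A,b,B))
for n,c,us in [("side",b,[(341,389),(295.5,366)]),("scene",a,[(372.7,150.5),(391,167)])]:
    print(n,[onz(c,u,.097) for u in us])
print("tips")
for A in [(137,299.5),(168.25,287)]:
    print(onz(a,A,.144))
    for B in [(396.8,164.4),(387.4,175)]: print(tri(a,A,b,B))
for B in [(396.8,164.4),(387.4,175)]:print("side",onz(b,B,.144))
print("grate side",[onz(b,u,.12) for u in [(341.75,218),(402,223.75),(398.25,304.5),(325.5,295.5)]])
print("base",[onz(b,u,.0) for u in [(391.75,345.5),(324.5,338)]])
print("grate scene",[onz(a,u,.12) for u in [(223,228),(268,261),(302.5,163.75)]])
# reject top: scene
print("reject scene",[onz(a,u,.034) for u in [(302,279),(345,241.5),(387,267),(345,313)]])
```

```text
bar
(array([0.4062, 0.3577, 0.0907]), np.float64(0.004316782326667133))
(array([0.4916, 0.3428, 0.0994]), np.float64(0.0017094933237508337))
(array([0.4613, 0.3416, 0.1235]), np.float64(0.06042058852572533))
(array([0.4368, 0.3597, 0.0679]), np.float64(0.06751382260997227))
side [array([0.4033, 0.3608, 0.097 ]), array([0.493 , 0.3416, 0.097 ])]
scene [array([0.413 , 0.3528, 0.097 ]), array([0.4893, 0.3446, 0.097 ])]
tips
[ 0.468  -0.3464  0.144 ]
(array([ 0.4665, -0.347 ,  0.1442]), np.float64(0.0029714889249538635))
(array([ 0.4727, -0.3388,  0.1253]), np.float64(0.03277942605392751))
[ 0.4811 -0.2862  0.144 ]
(array([ 0.4725, -0.2944,  0.1611]), np.float64(0.036760998360752084))
(array([ 0.4782, -0.2864,  0.1422]), np.float64(0.002792085620978421))
side [ 0.4656 -0.3494  0.144 ]
side [ 0.4768 -0.285   0.144 ]
grate side [array([ 0.5408, -0.0892,  0.12  ]), array([ 0.4001, -0.1157,  0.12  ]), array([0.352 , 0.1528, 0.12  ]), array([0.4928, 0.177 , 0.12  ])]
base [array([0.3522, 0.1529, 0.    ]), array([0.491 , 0.1809, 0.    ])]
grate scene [array([ 0.4035, -0.1122,  0.12  ]), array([ 0.541 , -0.0884,  0.12  ]), array([0.3534, 0.1586, 0.12  ])]
reject scene [array([ 0.5783, -0.0266,  0.034 ]), array([0.5607, 0.1226, 0.034 ]), array([0.6793, 0.1476, 0.034 ]), array([ 0.7062, -0.01  ,  0.034 ])]
```

```bash
cat >> h.py <<'E'
np.set_printoptions(precision=4,suppress=True)
R0=np.array([[0,1,0],[1,0,0],[0,0,-1.]])
def toolR(yaw,tilt=0):
    # yaw deg of tool y (world); tilt deg: tray lip (-tool y) down
    Rz=Rot.from_euler('z',yaw,degrees=True).as_matrix()
    R=Rz@R0
    ty=np.cross([0,0,1],-R[:,1]) # tray y
    return Rot.from_rotvec(np.radians(tilt)*ty).as_matrix()@R
def delta(p,R):
    s=sensors.sense(); A=Rot.from_rotvec(s["tcp_rot"]).as_matrix()
    d=A.T@(np.array(p)-s["tcp_pos"])*100; r=Rot.from_matrix(A.T@R).as_rotvec(degrees=True)
    print("shift cm",np.round(d,2),"turn deg",np.round(r,1)); return d,r
def st():
    s=sensors.sense(); A=Rot.from_rotvec(s["tcp_rot"]).as_matrix()
    print("t",round(float(s["time_s"]),2),"p",s["tcp_pos"],"yaw",np.degrees(np.arctan2(A[1,1],A[0,1])).round(2),"z",A[:,2],"q",np.array(s["joints"]),"F",s["force"],"op",round(float(s["opening"]),3))
E
python3 - <<'E'
from h import *
a=cam("scene");b=cam("side");w=cam("wrist")
print("tray rear",[onz(b,u,.033) for u in [(271,416),(320,442.5)]])
print("reject wrist",[onz(w,u,.034) for u in [(228,36),(399,8),(415,215),(266,236)]])
print("reject side",[onz(b,u,.034) for u in [(270,252),(320,258.5)]])
print("jar",onz(b,(282,336),0),onz(a,(373,243),0))
print("driver",onz(b,(376,350),.012),onz(b,(436,428),.005), "tape",onz(b,(225,335),.02))
delta([.44,.345,.21],toolR(78.5))
E
```

```text
tray rear [array([0.5134, 0.4104, 0.033 ]), array([0.4163, 0.4292, 0.033 ])]
reject wrist [array([0.5548, 0.1251, 0.034 ]), array([0.6794, 0.1437, 0.034 ]), array([ 0.7003, -0.0095,  0.034 ]), array([ 0.5771, -0.0275,  0.034 ])]
reject side [array([ 0.6965, -0.0082,  0.034 ]), array([ 0.5729, -0.0265,  0.034 ])]
jar [0.5778 0.2061 0.    ] [0.5913 0.1934 0.    ]
driver [0.3788 0.186  0.012 ] [0.2354 0.3178 0.005 ] tape [0.6824 0.2597 0.02  ]
shift cm [ 34.5  -18.49   2.12] turn deg [ -0.   -0.  -78.5]
```

```bash
python3 -m jog '1 34.5 -18.5 1 0 0 -78.5;1 34.5 -18.5 1 0 0 -78.5;1 34.5 -18.5 1 0 0 -78.5;1 34.5 -18.5 1 0 0 -78.5;1 34.5 -18.5 1 0 0 -78.5;1 34.5 -18.5 1 0 0 -78.5;1 34.5 -18.5 1 0 0 -78.5;1 34.5 -18.5 1 0 0 -78.5;1 34.5 -18.5 1 0 0 -78.5;1 34.5 -18.5 1 0 0 -78.5' 100
python3 - <<'E'
from h import *
st()
w=cam("wrist");cv2.imwrite("pics/w1.png",w[0]); a=cam("scene"); cv2.imwrite("pics/s1.png",a[0]); b=cam("side"); crop(b[0],260,205,160,145,4,"d1.png"); crop(a[0],200,130,200,150,4,"d2.png")
E
```

```text
time_s: 1.65
tcp_pos: [0.4401, 0.3448, 0.2213]
tcp_rot: [0.317, 3.126, 0.0]
force: [0.0, -0.7, 0.1]
opening: 1.001
t 1.65 p [0.4401 0.3448 0.2213] yaw 78.43 z [ 0.0001  0.     -1.    ] q [ 0.5866  0.192   1.8003 -0.      1.1492 -0.7822] F [ 0.0408 -0.6735  0.0803] op 1.001
```

View pics/w1.png

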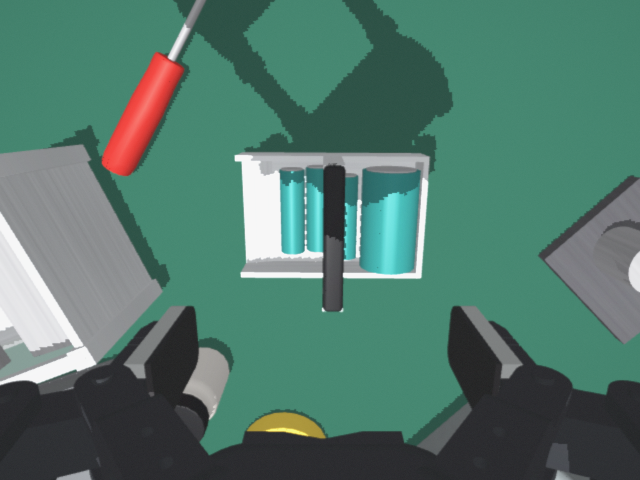

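View pics/d2.png

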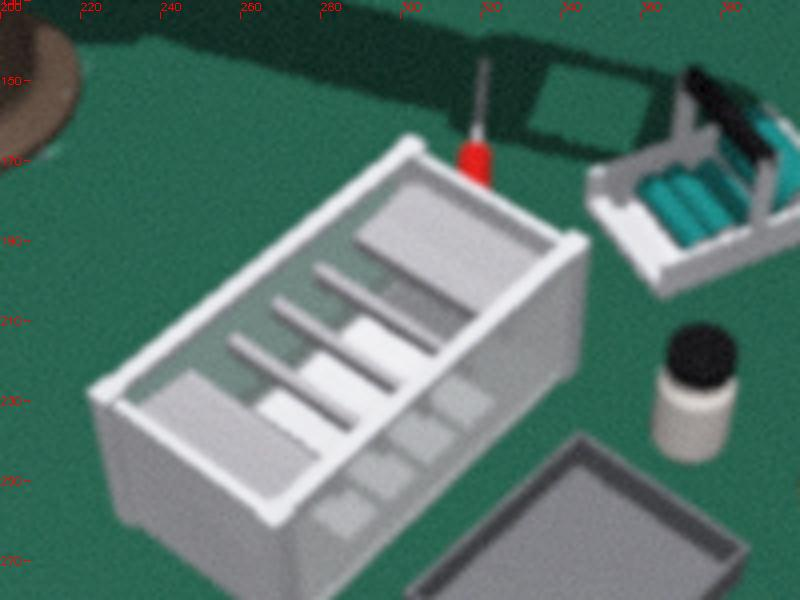

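Run:
```python
from h import *
w=cam("wrist"); a=cam("scene")
im=w[0].astype(int); m=((im.max(2)<60)).astype(np.uint8); m[:, :322]=0; m[:,346:]=0; m[:150]=0; m[330:]=0
ys,xs=np.where(m); print(ys.min(),ys.max())
for y in [175,200,230,260,290,305]:
    r=np.where(m[y])[0]; print(y,r.min() if len(r) else None,r.max() if len(r) else None)
P=onz(w,(334,166),.1);Q=onz(w,(333.5,306),.1); print(P,Q,np.linalg.norm(P-Q),(P+Q)/2)
print("tray corners .033",[onz(w,u,.033) for u in [(236,156),(429,156),(421,277),(242,277)]])
print("grate scene",[onz(a,u,.12) for u in [(200+92/4,130+392/4),(200+277/4,130+525/4),(200+412/4,130+135/4),(200+590/4,130+240/4)]])
```

```text
165 306
175 324 344
200 325 344
230 324 343
260 342 342
290 324 342
305 324 341
[0.4016 0.3582 0.1   ] [0.4943 0.3396 0.1   ] 0.09450513479664135 [0.448  0.3489 0.1   ]
tray corners .033 [array([0.3867, 0.2858, 0.033 ]), array([0.4165, 0.4315, 0.033 ]), array([0.5142, 0.4118, 0.033 ]), array([0.4843, 0.2652, 0.033 ])]
grate scene [array([ 0.4035, -0.1122,  0.12  ]), array([ 0.5432, -0.0867,  0.12  ]), array([0.3542, 0.1596, 0.12  ]), array([0.494 , 0.1845, 0.12  ])]
```

Run:
```python
from h import *
delta([.4495,.349,.071],toolR(78.5))
```

```text
shift cm [-0.82  0.61 15.03] turn deg [ 0.   0.  -0.1]
```

```bash
python3 -m jog '1 -.8 .6 5 0 0 0;1 -.8 .6 10 0 0 0;1 -.8 .6 13.5 0 0 0;1 -.8 .6 15 0 0 0;1 -.8 .6 15 0 0 0;-1 -.8 .6 15 0 0 0;-1 -.8 .6 15 0 0 0;-1 -.8 .6 15 0 0 0;-1 -.8 .6 15 0 0 0;-1 -.8 .6 15 0 0 0' 100
python3 - <<'E'
from h import *
st()
E
```

```text
time_s: 3.15
tcp_pos: [0.4496, 0.3497, 0.0722]
tcp_rot: [0.315, 3.125, 0.002]
force: [-0.7, -0.5, 6.0]
opening: 0.142
t 3.15 p [0.4496 0.3497 0.0722] yaw 78.49 z [ 0.0011  0.001  -1.    ] q [ 0.5846  0.4036  1.8696  0.0003  0.867  -0.7854] F [-0.7208 -0.4736  5.9649] op 0.142
```

```bash
cat >> h.py <<'E'
G=np.array([.4476,.0338]); GY=10.3
def gw(x,y):
    c,s=np.cos(np.radians(GY)),np.sin(np.radians(GY)); return G+np.array([c*x-s*y,s*x+c*y])
def dump(gx,gy,zl,th):
    """TCP pose for lip at grate (gx,gy), height zl, tilt th"""
    R=toolR(90+GY,th); # tray axes: x=-tool y, z=-tool z
    v=np.array([0,-.075,.065]) # lip rel TCP in tool axes
    p=np.r_[gw(gx,gy),zl]-R@v
    return p,R
E
python3 - <<'E'
from h import *
p,R=dump(0,.098,.135,0); print(p); delta(p,R)
E
```

```text
[0.4167 0.204  0.2   ]
shift cm [  0.3  -14.92 -12.8 ] turn deg [  0.1   0.1 -21.8]
```

```bash
python3 -m jog '-1 0 0 -2 0 0 0;-1 0 0 -5 0 0 0;-1 0 0 -8.5 0 0 0;-1 0 -.5 -11.5 0 0 -3;-1 .1 -2.5 -12.8 0 0 -7;-1 .2 -6 -12.8 0 0 -11;-1 .2 -9.5 -12.8 0 0 -15;-1 .3 -12.5 -12.8 0 0 -19;-1 .3 -14.3 -12.8 0 0 -21.8;-1 .3 -14.9 -12.8 0 0 -21.8' 100
python3 - <<'E'
from h import *
st()
w=cam("wrist");cv2.imwrite("pics/w2.png",w[0]); a=cam("scene"); b=cam("side"); crop(b[0],260,205,160,145,4,"d1.png"); crop(a[0],200,100,200,150,4,"d2.png")
E
```

```text
time_s: 4.4
tcp_pos: [0.414, 0.2021, 0.1969]
tcp_rot: [0.279, -3.124, 0.003]
force: [-0.4, -0.5, -6.8]
opening: 0.141
t 4.4 p [0.414  0.2021 0.1969] yaw 100.21 z [-0.0051 -0.0022 -1.    ] q [ 0.3598  0.0295  2.0355 -0.0003  1.0822 -1.389 ] F [-0.4432 -0.5076 -6.8068] op 0.141
```

View pics/w2.png

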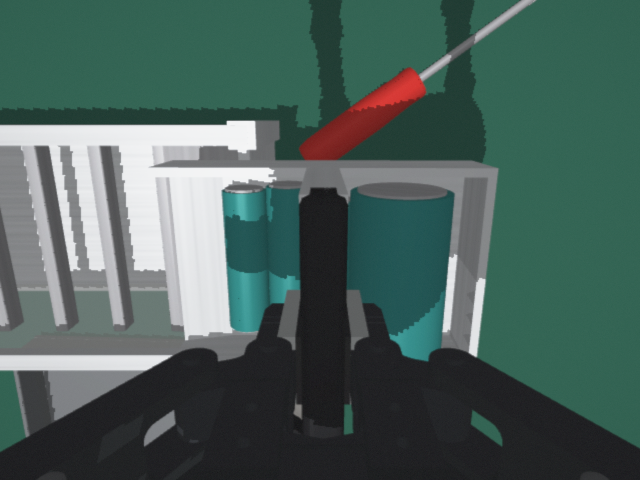

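View pics/d2.png

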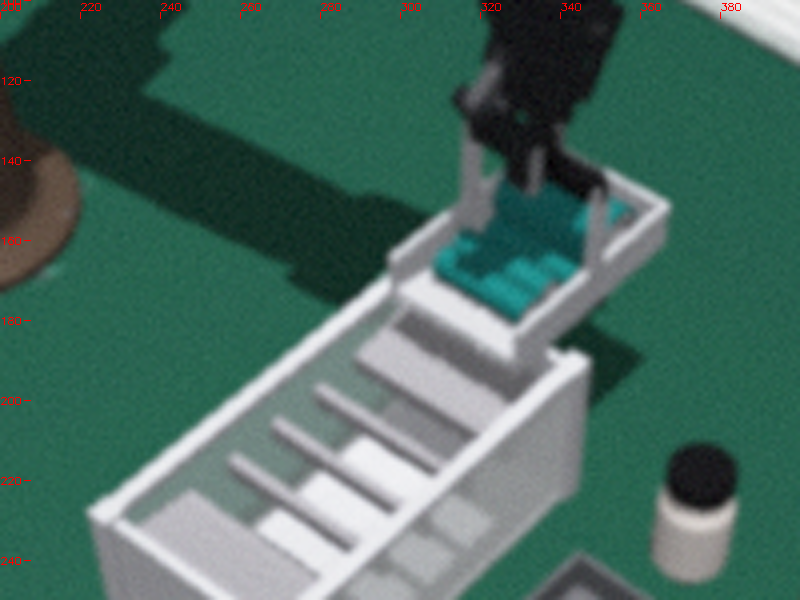

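View pics/d1.png

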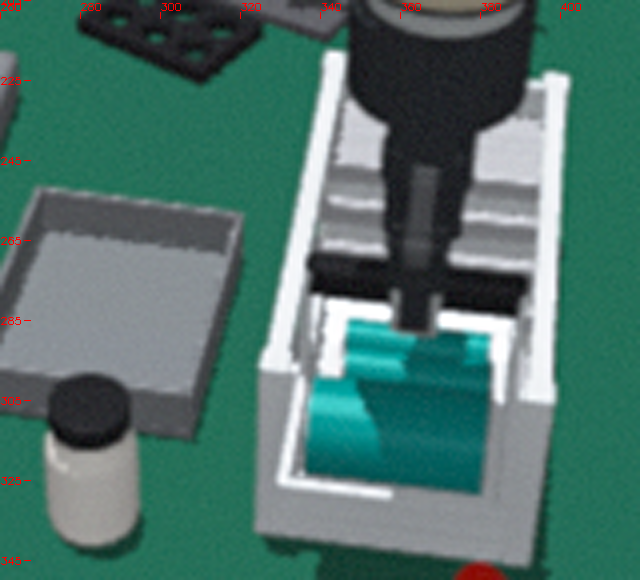

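Run:
```python
from h import *
def tog(p):
    d=p[:2]-G; c,s=np.cos(np.radians(GY)),np.sin(np.radians(GY)); return np.array([c*d[0]+s*d[1],-s*d[0]+c*d[1]])
w=cam("wrist")
for n,u,z in [("wall out A",(60,127),.12),("in A",(60,145),.12),("in B",(60,356),.12),("out B",(60,370),.12),("out A2",(200,127),.12),("corner post",(275,122),.12),("tray robot-side top",(152,166),.158),("tray rear",(495,166),.158)]:
    print(n,tog(onz(w,u,z)))
for x,y in [(.068,.13),(-.068,.134)]: print(proj(w,np.r_[gw(x,y),.12]))
b=cam("side");a=cam("scene")
# tray side wall top rear corners in side img
print([tog(onz(b,u,.158)) for u in [(260+278/4,205+490/4)]])
print([tog(onz(a,u,.158)) for u in [(200+390/4,100+260/4),(200+515/4,100+335/4),(200+668/4,100+205/4)]])
cs=np.cos
p,R=dump(0,.098,.135,0); print(p); delta(p,R)
```

```text
wall out A [-0.0665  0.0389]
in A [-0.0576  0.0374]
in B [0.0643 0.0165]
out B [0.0738 0.0149]
out A2 [-0.0665  0.1097]
corner post [-0.0689  0.1477]
tray robot-side top [-0.0512  0.0985]
tray rear [-0.0511  0.2457]
[252.3541 361.4977]
[247.8289 123.9166]
[array([0.047 , 0.2505])]
[array([-0.0497,  0.0975]), array([0.0473, 0.0968]), array([0.0492, 0.247 ])]
[0.4167 0.204  0.2   ]
shift cm [-0.   -0.05 -0.08] turn deg [0. 0. 0.]
```

Run:
```python
from h import *
def tog(p):
    d=p[:2]-G; c,s=np.cos(np.radians(GY)),np.sin(np.radians(GY)); return np.array([c*d[0]+s*d[1],-s*d[0]+c*d[1]])
w=cam("wrist"); crop(w[0],0,100,300,200,2,"d3.png")
for u in [(25,148),(47,148),(90,148),(110,148),(155,148),(168,148)]: print(tog(onz(w,u,.088)))
```

```text
[-0.0527 -0.0029]
[-0.0527  0.0101]
[-0.0527  0.0354]
[-0.0527  0.0471]
[-0.0527  0.0736]
[-0.0527  0.0813]
```

View pics/d3.png

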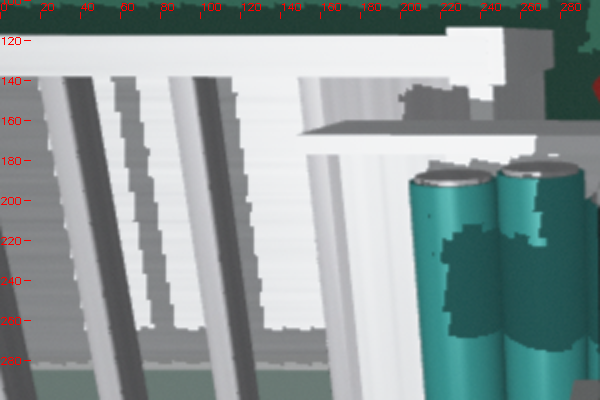

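Run:
```python
from h import *
for th,z in [(4,.132),(8,.127),(11,.123),(13,.121),(15,.119),(17,.117),(20,.115),(25,.113),(30,.111),(38,.110),(45,.110)]:
    print(th,end=" "); delta(*dump(.002,.098,z,th))
```

```text
4 shift cm [-0.2  -0.52 -0.29] turn deg [-4. -0.  0.]
8 shift cm [-0.2  -1.03 -0.26] turn deg [-8. -0.  0.]
11 shift cm [-0.2  -1.43 -0.19] turn deg [-11.  -0.   0.]
13 shift cm [-0.2  -1.71 -0.2 ] turn deg [-13.  -0.   0.]
15 shift cm [-0.2  -1.99 -0.2 ] turn deg [-15.  -0.   0.]
17 shift cm [-0.2  -2.28 -0.19] turn deg [-17.  -0.   0.]
20 shift cm [-0.2  -2.73 -0.25] turn deg [-20.  -0.   0.]
25 shift cm [-0.2  -3.5  -0.44] turn deg [-25.  -0.   0.]
30 shift cm [-0.2  -4.31 -0.56] turn deg [-30.  -0.   0.]
38 shift cm [-0.2  -5.64 -0.82] turn deg [-38.  -0.   0.]
45 shift cm [-0.2  -6.84 -0.98] turn deg [-45.  -0.   0.]
```

```bash
python3 -m jog '-1 -.2 -.5 -.3 -4 0 0;-1 -.2 -1 -.3 -8 0 0;-1 -.2 -1.4 -.2 -11 0 0;-1 -.2 -1.7 -.2 -13 0 0;-1 -.2 -1.9 -.2 -14 0 0;-1 -.2 -2 -.2 -15 0 0;-1 -.2 -2.1 -.2 -16 0 0;-1 -.2 -2.3 -.2 -17 0 0;-1 -.2 -2.3 -.2 -17 0 0;-1 -.2 -2.3 -.2 -17 0 0' 100
python3 - <<'E'
from h import *
st()
w=cam("wrist");cv2.imwrite("pics/w3.png",w[0]); a=cam("scene"); crop(a[0],200,100,200,150,4,"d4.png")
for th,z in [(20,.115),(25,.113),(30,.111),(38,.110),(45,.110)]:
    print(th,end=" "); delta(*dump(.002,.098,z,th))
E
```

```text
time_s: 6.0
tcp_pos: [0.4229, 0.1817, 0.2017]
tcp_rot: [0.276, -3.069, -0.459]
force: [-0.0, 0.8, -4.4]
opening: 0.144
t 6.0 p [0.4229 0.1817 0.2017] yaw 100.3 z [-0.0515  0.2882 -0.9562] q [ 0.1056  0.0126  2.0731  0.3336  1.1009 -1.8036] F [-0.039   0.7881 -4.3548] op 0.144
20 shift cm [ 0.06 -0.38 -0.07] turn deg [-3.   0.1  0. ]
25 shift cm [ 0.06 -1.06 -0.47] turn deg [-8.   0.1  0. ]
30 shift cm [ 0.05 -1.8  -0.82] turn deg [-13.    0.1   0. ]
38 shift cm [ 0.05 -3.   -1.46] turn deg [-21.    0.1   0. ]
45 shift cm [ 0.05 -4.1  -1.97] turn deg [-28.    0.1   0.1]
```

View pics/d4.png

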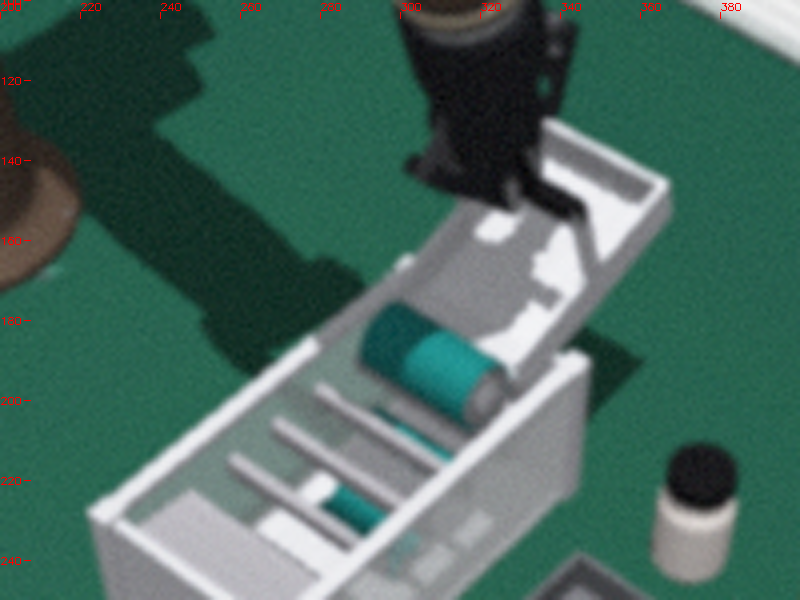

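View pics/w3.png

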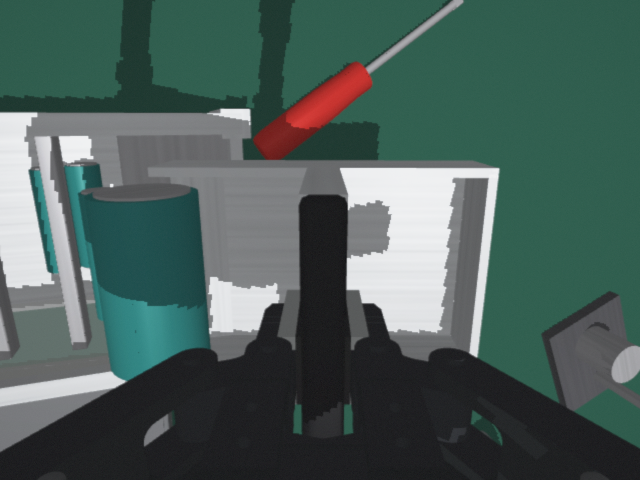

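Run:
```python
from h import *
delta([.4229,.19,.25],toolR(100.3,17)); delta([.4229,.20,.27],toolR(100.3,0))
```

```text
shift cm [-0.12  2.17 -4.34] turn deg [0.  0.1 0. ]
shift cm [-0.3   3.69 -5.96] turn deg [17.   0.1  0. ]
```

```bash
python3 -m jog '-1 0 0 0 0 0 0;-1 0 0 0 0 0 0;-1 -.1 .5 -1 0 0 0;-1 -.1 1.5 -3 0 0 0;-1 -.1 2.2 -4.3 0 0 0;-1 -.2 2.8 -5 6 0 0;-1 -.3 3.7 -6 12 0 0;-1 -.3 3.7 -6 17 0 0;-1 -.3 3.7 -6 17 0 0;-1 -.3 3.7 -6 17 0 0' 100
python3 - <<'E'
from h import *
st()
w=cam("wrist");cv2.imwrite("pics/w4.png",w[0]); a=cam("scene"); crop(a[0],200,100,200,150,4,"d5.png")
b=cam("side"); crop(b[0],260,205,160,145,4,"d6.png")
E
```

```text
time_s: 7.35
tcp_pos: [0.4219, 0.1996, 0.2693]
tcp_rot: [0.282, -3.128, -0.002]
force: [0.5, -0.1, -2.6]
opening: 0.144
t 7.35 p [0.4219 0.1996 0.2693] yaw 100.3 z [-0.001  0.001 -1.   ] q [ 0.3478 -0.0408  1.9499  0.0013  1.233  -1.4033] F [ 0.5214 -0.088  -2.5571] op 0.144
```

View pics/d5.png

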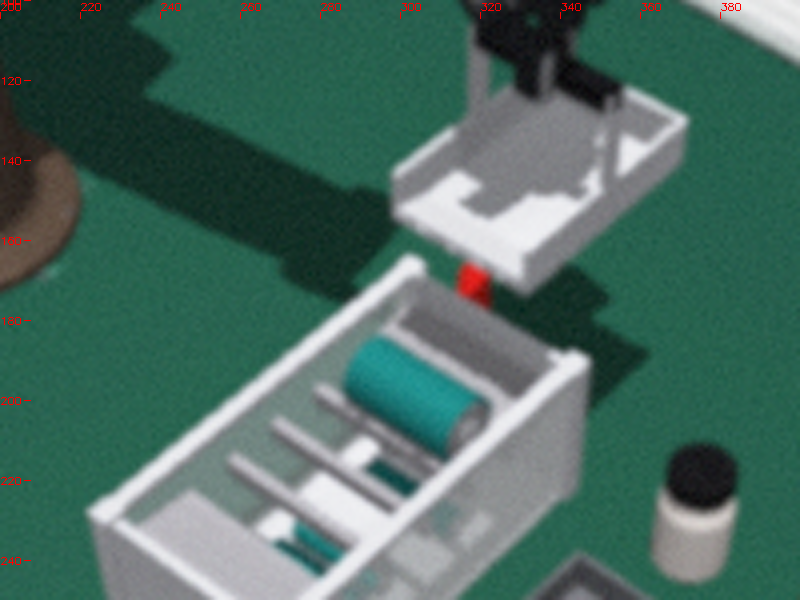

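View pics/w4.png

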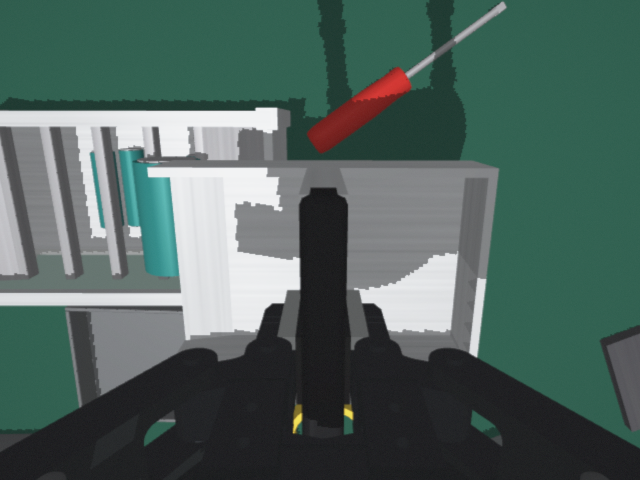

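View pics/d6.png

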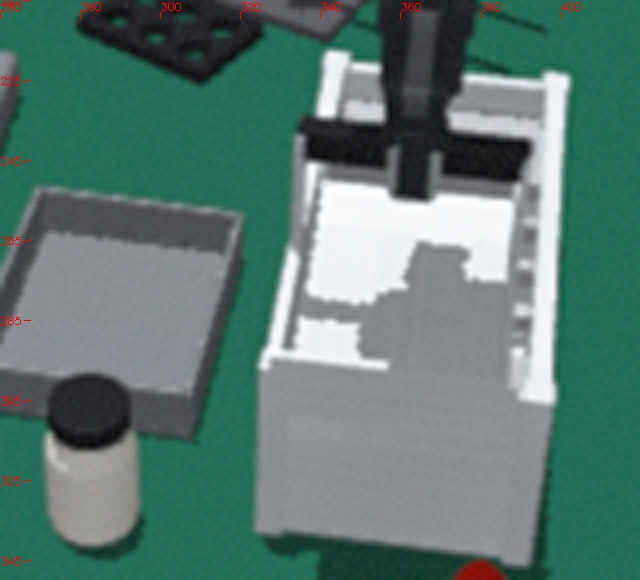

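Run:
```python
from h import *
delta([.361,-.295,.26],toolR(-11.3))
a=cam("scene");b=cam("side")
print([onz(a,u,.13) for u in [(120+205/4,275+65/4),(120+290/4,275+280/4)]])
print([onz(a,u,.13) for u in [(120+75/4,275+112/4),(120+157/4,275+345/4)]])
print([onz(b,u,.13) for u in [(290+260/5,130+180/5),(290+475/5,130+240/5)]])
print([onz(b,u,.13) for u in [(290+305/5,130+128/5),(290+520/5,130+190/5)]])
print("foot scene z8",[onz(a,u,.008) for u in [(120+120/4,275+432/4),(120+398/4,275+305/4),(120+478/4,275+487/4)]])
print("foot side z8",[onz(b,u,.008) for u in [(290+95/5,130+362/5),(290+262/5,130+425/5),(290+375/5,130+297/5)]])
```

```text
shift cm [ 14.78 -47.53   0.9 ] turn deg [ -0.   -0.1 111.5]
[array([ 0.4838, -0.2846,  0.13  ]), array([ 0.6113, -0.3119,  0.13  ])]
[array([ 0.4672, -0.3467,  0.13  ]), array([ 0.6005, -0.3739,  0.13  ])]
[array([ 0.6092, -0.3134,  0.13  ]), array([ 0.4834, -0.2915,  0.13  ])]
[array([ 0.6027, -0.3796,  0.13  ]), array([ 0.4725, -0.3525,  0.13  ])]
foot scene z8 [array([ 0.5631, -0.408 ,  0.008 ]), array([ 0.5946, -0.2639,  0.008 ]), array([ 0.7012, -0.2859,  0.008 ])]
foot side z8 [array([ 0.6956, -0.2867,  0.008 ]), array([ 0.5859, -0.2587,  0.008 ]), array([ 0.5615, -0.412 ,  0.008 ])]
```

```bash
python3 -m jog '-1 2 -3 0 0 0 9;-1 4 -9 0 0 0 19;-1 6 -15 0 0 0 29;-1 8 -21 0 0 0 39;-1 10 -27 0 0 0 49;-1 12 -32 0 0 0 59;-1 13.5 -37 0 0 0 69;-1 14.5 -42 .5 0 0 79;-1 14.8 -45.5 .9 0 0 89;-1 14.8 -47.5 .9 0 0 98' 100
python3 - <<'E'
from h import *
st()
h=np.array([.508,-.323]); c,s=np.cos(np.radians(-11.5)),np.sin(np.radians(-11.5))
f=lambda x:h+x*np.array([c,s])
print(f(-.15),f(-.05))
delta(np.r_[f(-.15),.153],toolR(-11.5))
E
```

```text
time_s: 8.85
tcp_pos: [0.3608, -0.2963, 0.26]
tcp_rot: [-2.186, -2.256, -0.0]
force: [-0.3, 0.9, -2.0]
opening: 0.142
t 8.85 p [ 0.3608 -0.2963  0.26  ] yaw 1.81 z [-0.0003  0.0005 -1.    ] q [-0.7809 -0.0318  1.9605  0.0001  1.2135 -0.8125] F [-0.3274  0.8789 -2.0471] op 0.142
[ 0.361  -0.2931] [ 0.459 -0.313]
shift cm [ 0.31  0.04 10.7 ] turn deg [-0.  -0.  13.3]
```

```bash
python3 -m jog '-1 .1 0 3 0 0 5;-1 .2 0 6 0 0 10;-1 .3 0 9 0 0 13.3;-1 .3 0 11.2 0 0 13.3;-1 .3 0 11.2 0 0 13.3;-1 .3 1 11.2 0 0 13.3;-1 .3 2 11.2 0 0 13.3;-1 .3 2.5 11.2 0 0 13.3;-1 .3 2.5 11.2 0 0 13.3;-1 .3 2.5 11.2 0 0 13.3' 100
python3 - <<'E'
from h import *
st()
w=cam("wrist");cv2.imwrite("pics/w5.png",w[0]); a=cam("scene"); crop(a[0],60,220,200,150,4,"d7.png")
b=cam("side"); crop(b[0],310,110,160,120,5,"d8.png")
E
```

```text
time_s: 10.1
tcp_pos: [0.3863, -0.29, 0.1485]
tcp_rot: [-2.424, -1.999, 0.0]
force: [0.5, -0.3, -2.8]
opening: 0.147
t 10.1 p [ 0.3863 -0.29    0.1485] yaw -10.98 z [-0.0003  0.0001 -1.    ] q [-0.734   0.1376  2.0295 -0.0002  0.9748 -0.5423] F [ 0.5319 -0.2933 -2.803 ] op 0.147
```

View pics/d7.png

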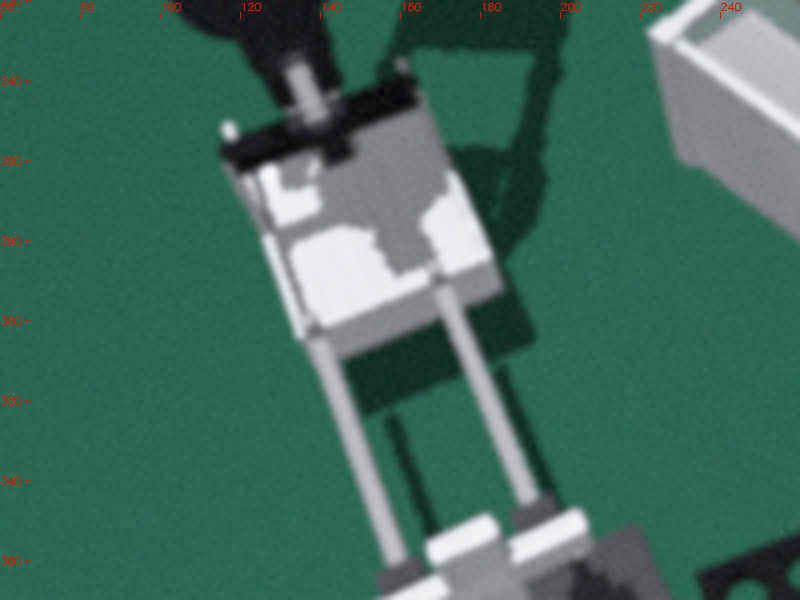

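View pics/w5.png

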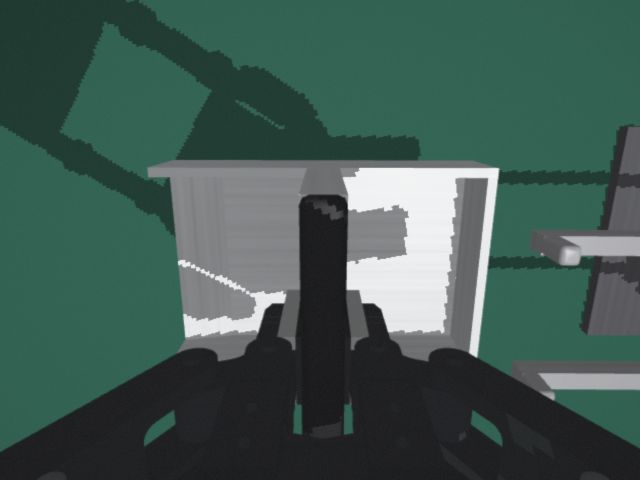

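View pics/d8.png

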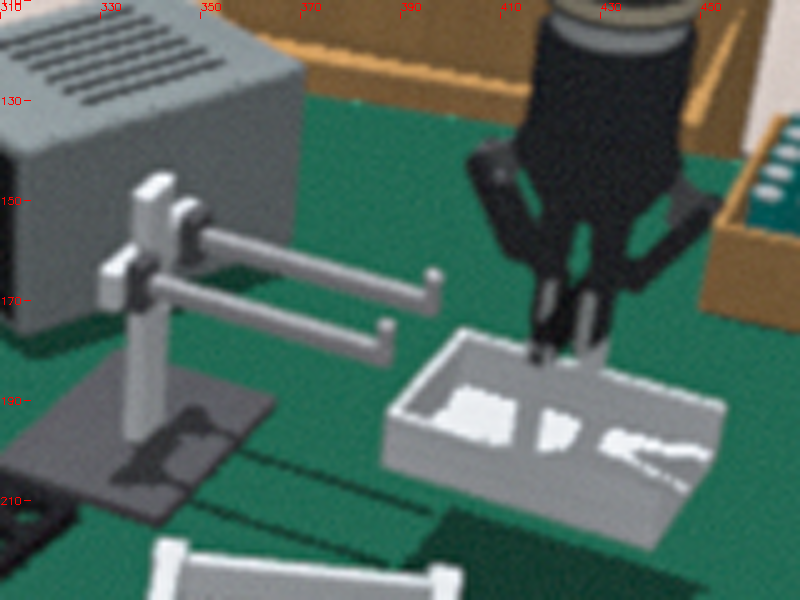

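Run:
```python
from h import *
w=cam("wrist"); st()
h=np.array([.508,-.323]); c,s=np.cos(np.radians(-11.5)),np.sin(np.radians(-11.5))
def th(p):
    d=p[:2]-h; return [round(c*d[0]+s*d[1],4),round(-s*d[0]+c*d[1],4)]
crop(w[0],480,200,160,220,3,"d9.png")
print(th(onz(w,(569,250),.144)),th(onz(w,(638,243),.13)))
print("tray",th(sensors.sense()["tcp_pos"]))
```

```text
t 10.3 p [ 0.3862 -0.2901  0.1484] yaw -11.01 z [-0.0002  0.0002 -1.    ] q [-0.7344  0.1376  2.0297 -0.      0.9746 -0.5422] F [-0.7047  0.0492 -2.6871] op 0.143
[np.float64(-0.0368), np.float64(0.0304)] [np.float64(-0.0012), np.float64(0.0292)]
tray [np.float64(-0.126), np.float64(0.008)]
```

View pics/d9.png

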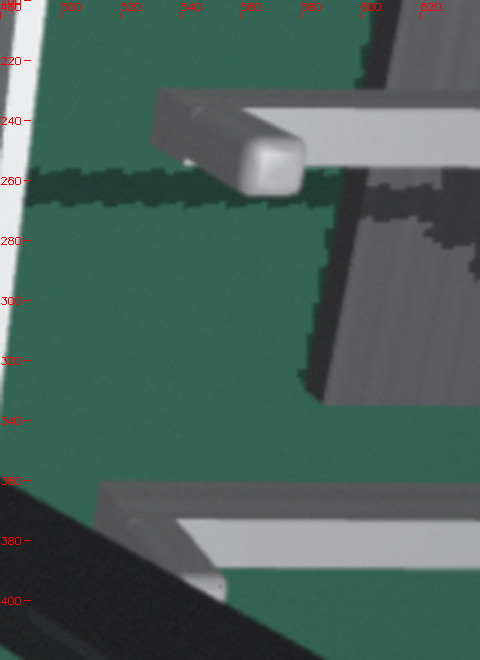

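Run:
```python
from h import *
w=cam("wrist"); st()
h=np.array([.508,-.323]); c,s=np.cos(np.radians(-11.5)),np.sin(np.radians(-11.5))
def th(p):
    d=p[:2]-h; return np.round([c*d[0]+s*d[1],-s*d[0]+c*d[1]],4)
print("prongs",[th(onz(w,u,.13)) for u in [(580,245.5),(635,245.5),(560,381),(635,381)]])
print("tip tops",[th(onz(w,u,.144)) for u in [(570,256)]])
print("bar",[th(onz(w,u,.1765)) for u in [(323,196),(324,436)]])
print("tray wall rear corners",[th(onz(w,u,.1085)) for u in [(497,167),(152,172)]])
delta(np.r_[h+np.array([c,s])*-.126,.148],toolR(-11.5))
```

```text
t 10.35 p [ 0.3862 -0.2901  0.1484] yaw -11.01 z [-0.0002  0.0001 -1.    ] q [-0.7344  0.1376  2.0297 -0.      0.9745 -0.5422] F [ 0.4111 -0.0845 -2.3117] op 0.142
prongs [array([-0.0241,  0.0279]), array([-0.0022,  0.0281]), array([-0.0219, -0.0342]), array([ 0.011, -0.034])]
tip tops [array([-0.036 ,  0.0281])]
bar [array([-0.1267,  0.0554]), array([-0.1257, -0.0235])]
tray wall rear corners [array([-0.0521,  0.0562]), array([-0.2   ,  0.0528])]
shift cm [-0.8  -0.02  0.04] turn deg [-0.  -0.   0.5]
```

```bash
python3 -m jog '-1 -.85 0 0 0 0 .8;-1 -.85 0 0 0 0 .8;-1 -.85 1 0 0 0 .8;-1 -.86 2.5 0 0 0 .8;-1 -.88 4 0 0 0 .8;-1 -.9 6 0 0 0 .8;-1 -.9 8 0 0 0 .8;-1 -.95 10 0 0 0 .8;-1 -.95 11.8 0 0 0 .8;-1 -.95 12.6 0 0 0 .8' 100
python3 - <<'E'
from h import *
st()
w=cam("wrist");cv2.imwrite("pics/w6.png",w[0]); a=cam("scene"); crop(a[0],60,220,200,150,4,"e7.png")
b=cam("side"); crop(b[0],310,110,160,120,5,"e8.png")
E
```

```text
time_s: 11.6
tcp_pos: [0.5101, -0.3236, 0.1483]
tcp_rot: [2.437, 1.982, 0.0]
force: [0.6, 0.5, -2.1]
opening: 0.142
t 11.6 p [ 0.5101 -0.3236  0.1483] yaw -11.74 z [ 0.0006 -0.0003 -1.    ] q [-0.6375  0.3569  1.7498  0.0001  1.0342 -0.4326] F [ 0.5723  0.5329 -2.1422] op 0.142
```

View pics/e7.png

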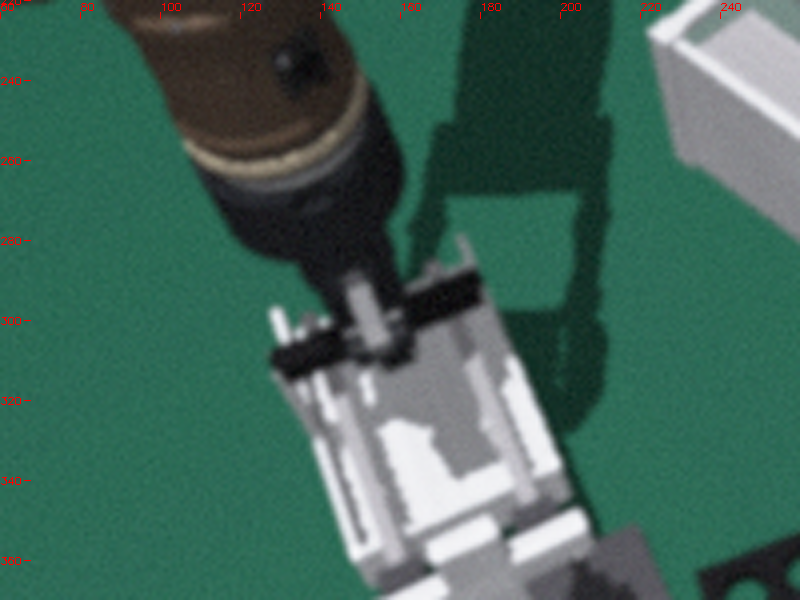

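View pics/w6.png

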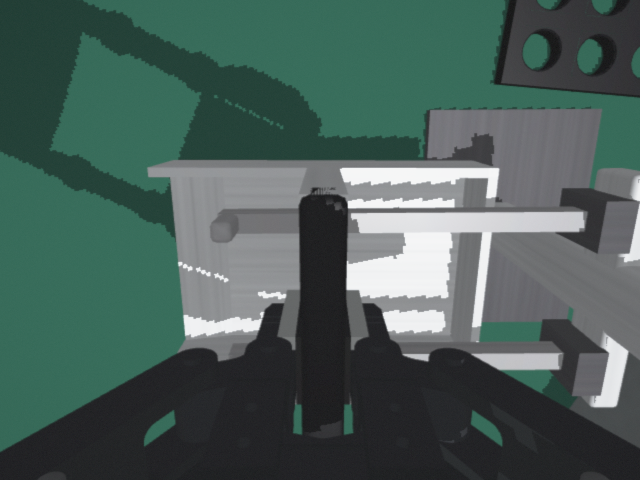

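View pics/e8.png

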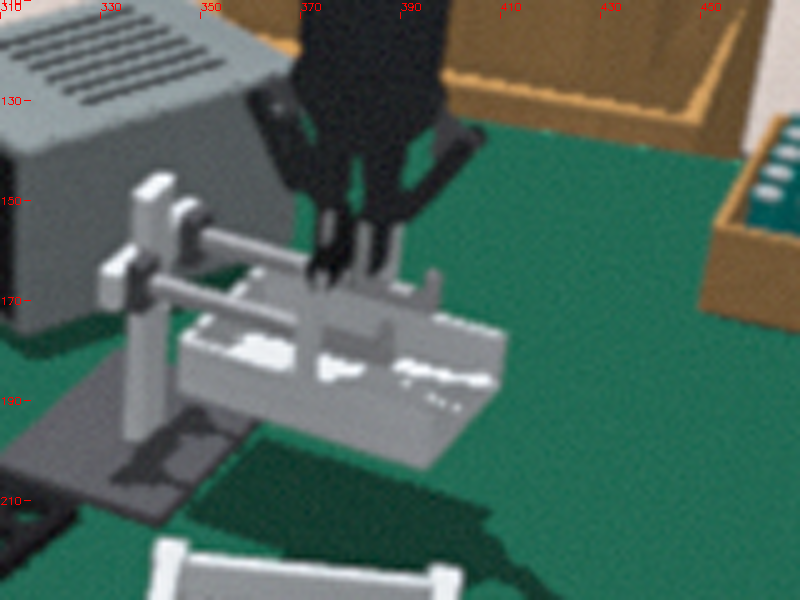

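```bash
python3 -m jog '-1 0 0 .6 0 0 0;-1 0 0 1.2 0 0 0;-1 0 0 1.8 0 0 0;-1 0 0 2.3 0 0 0;-1 0 0 2.6 0 0 0;-1 0 0 2.7 0 0 0;-1 0 0 2.75 0 0 0;-1 0 0 2.8 0 0 0;-1 0 0 2.8 0 0 0;-1 0 0 2.8 0 0 0' 100
python3 - <<'E'
from h import *
st()
w=cam("wrist");cv2.imwrite("pics/w7.png",w[0])
b=cam("side"); crop(b[0],310,110,160,120,5,"f8.png")
E
```

```text
time_s: 13.0
tcp_pos: [0.5083, -0.3235, 0.1206]
tcp_rot: [2.438, 1.981, 0.0]
force: [0.2, 0.2, -1.2]
opening: 0.148
t 13.0 p [ 0.5083 -0.3235  0.1206] yaw -11.8 z [ 0.0002 -0.0001 -1.    ] q [-0.6391  0.3897  1.7687  0.      0.9831 -0.4331] F [ 0.2447  0.2414 -1.2455] op 0.148
```

View pics/f8.png

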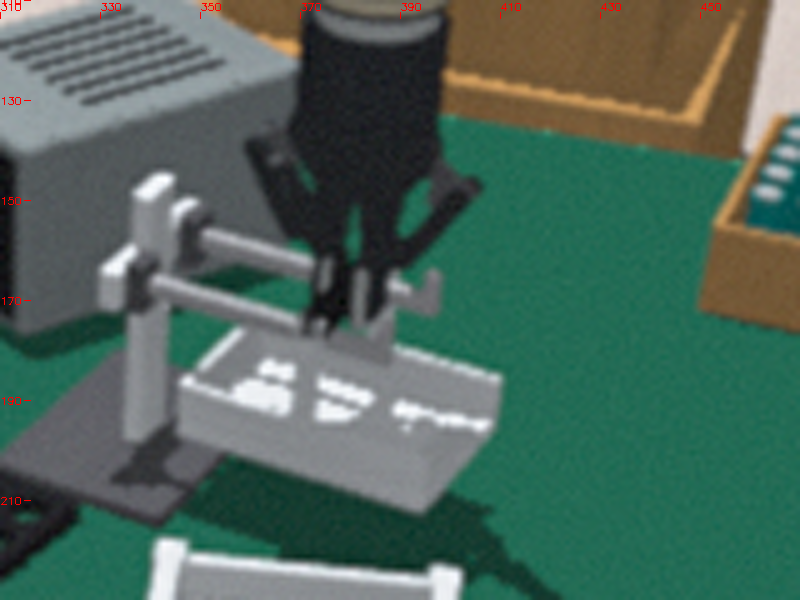

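```bash
python3 -m jog '-1 0 0 .05 0 0 0;-1 0 0 .1 0 0 0;-1 0 0 .15 0 0 0;-1 0 0 .15 0 0 0;-.7 0 0 .15 0 0 0;-.5 0 0 .15 0 0 0;-.3 0 0 .15 0 0 0;0 0 0 .15 0 0 0;.3 0 0 .15 0 0 0;.3 0 0 .15 0 0 0' 20
python3 - <<'E'
from h import *
st()
w=cam("wrist");cv2.imwrite("pics/w8.png",w[0])
b=cam("side"); crop(b[0],310,110,160,120,5,"g8.png")
E
```

```text
time_s: 14.35
tcp_pos: [0.5083, -0.3235, 0.1189]
tcp_rot: [-2.438, -1.981, 0.0]
force: [0.2, 0.2, 0.1]
opening: 0.649
t 14.35 p [ 0.5083 -0.3235  0.1189] yaw -11.8 z [-0.0001  0.0001 -1.    ] q [-0.639   0.3919  1.7695  0.      0.9802 -0.4331] F [0.2139 0.2103 0.1229] op 0.649
```

View pics/g8.png

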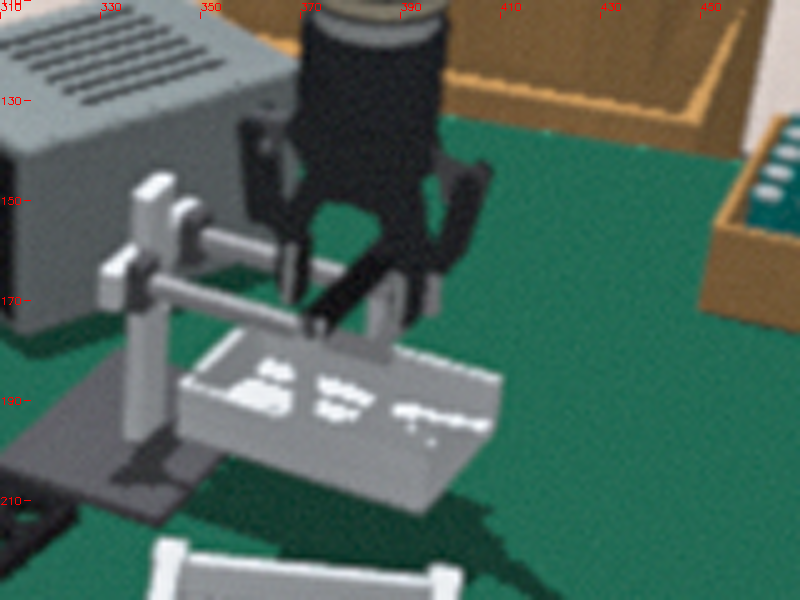

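View pics/w8.png

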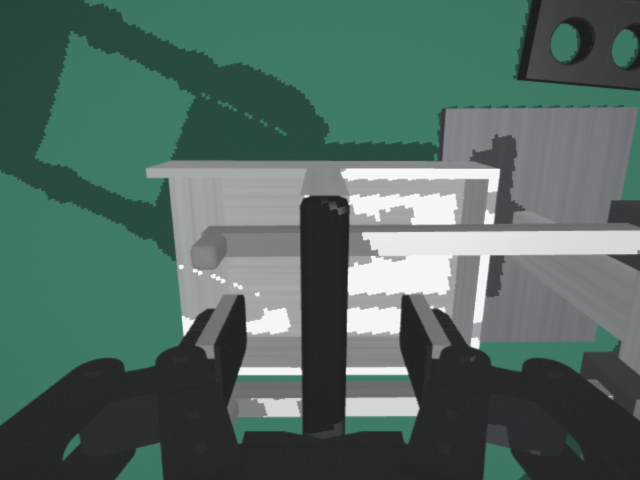

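Run:
```python
from h import *
delta(np.r_[gw(0,.057),.25],toolR(-79.7))
```

```text
shift cm [ 39.02 -15.39 -13.11] turn deg [ 0.   0.  67.9]
```

```bash
python3 -m jog '.3 0 0 -1 0 0 0;.3 0 0 -3 0 0 0;.3 0 0 -7 0 0 0;.5 0 0 -11 0 0 0;1 0 0 -14 0 0 0;1 4 -1 -15 0 0 10;1 10 -2 -15 0 0 20;1 16 -3 -15 0 0 30;1 22 -4 -15 0 0 40;1 27 -5 -15 0 0 50' 40
python3 - <<'E'
from h import *
st(); delta(np.r_[gw(0,.057),.25],toolR(-79.7))
a=cam("scene");cv2.imwrite("pics/s9.png",a[0])
b=cam("side");crop(b[0],270,130,160,160,4,"h9.png")
E
```

```text
time_s: 15.7
tcp_pos: [0.5151, -0.0487, 0.2712]
tcp_rot: [3.046, 0.765, 0.005]
force: [1.3, 0.5, 1.2]
opening: 0.999
t 15.7 p [ 0.5151 -0.0487  0.2712] yaw -61.8 z [ 0.0034 -0.0003 -1.    ] q [-0.1786  0.0601  1.8442  0.0003  1.2338  0.8999] F [1.2704 0.5454 1.2107] op 0.999
shift cm [ -0.3  -15.88   2.09] turn deg [ 0.1 -0.2 17.9]
```

View pics/h9.png

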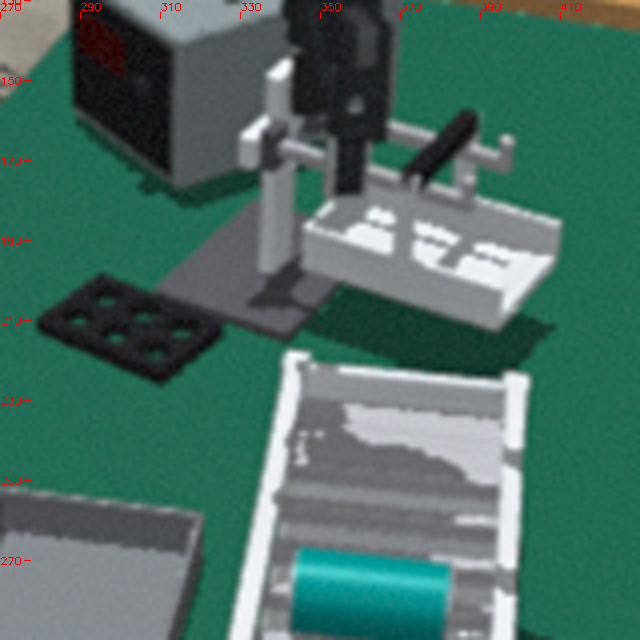

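```bash
python3 -m jog '1 -.3 -4 1 0 0 6;1 -.3 -9 2 0 0 12;1 -.3 -13 2 0 0 17.9;1 -.3 -15.9 2 0 0 17.9;1 -.3 -15.9 2 0 0 17.9;1 -.3 -15.9 2 0 0 17.9;1 -.3 -15.9 2 0 0 17.9;1 -.3 -15.9 2 0 0 17.9;1 -.3 -15.9 2 0 0 17.9;1 -.3 -15.9 2 0 0 17.9' 40
python3 - <<'E'
from h import *
st()
w=cam("wrist");cv2.imwrite("pics/w10.png",w[0])
im=cv2.cvtColor(w[0],cv2.COLOR_BGR2HSV); m=cv2.inRange(im,(80,120,40),(100,255,255))
n,l,s,c=cv2.connectedComponentsWithStats(m)
for i in range(1,n):
    if s[i,4]>300: print(s[i],c[i])
E
```

```text
time_s: 17.05
tcp_pos: [0.4361, 0.0875, 0.2489]
tcp_rot: [3.128, 0.29, -0.0]
force: [0.3, 0.8, 1.1]
opening: 1.003
t 17.05 p [0.4361 0.0875 0.2489] yaw -79.4 z [-0.0002 -0.     -1.    ] q [ 0.1    -0.068   2.0182 -0.      1.1916  1.4859] F [0.2792 0.8112 1.1245] op 1.003
[    0     0   640   394 83170] [207.6401 136.5585]
[  499   119   141   275 10863] [602.3351 299.3421]
[ 288  154   67  125 7631] [320.5918 215.3809]
[ 411  157   27   79 1677] [423.3077 195.5408]
[382 159  11  78 596] [386.7517 196.8356]
[ 206  320   81   45 2348] [247.4374 340.6154]
[  278   321   193   133 14752] [376.4719 382.2824]
[175 387  29  46 503] [188.2147 409.1173]
```

View pics/w10.png

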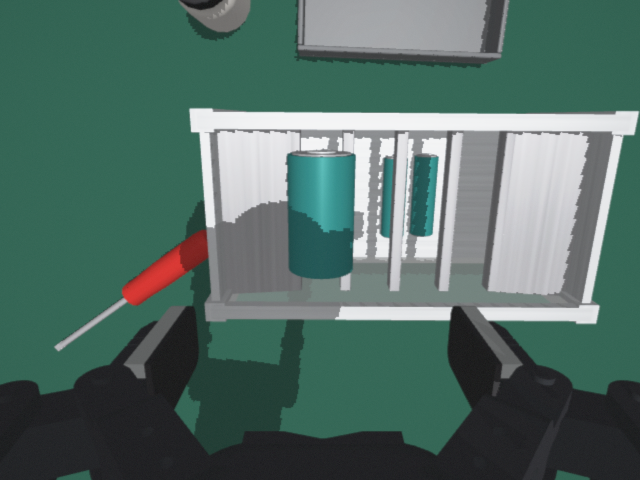

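Run:
```python
from h import *
def tog(p):
    d=p[:2]-G; c,s=np.cos(np.radians(GY)),np.sin(np.radians(GY)); return np.round([c*d[0]+s*d[1],-s*d[0]+c*d[1]],4)
w=cam("wrist")
A=onz(w,(321.5,157),.128);B=onz(w,(320,276),.128); print(tog(A),tog(B),np.linalg.norm(A-B))
print("mid105",tog(onz(w,(321,215),.105)), [tog(onz(w,u,.12)) for u in [(195,112),(632,112),(600,317),(205,317)]])
print("ctr",(A+B)/2)
c=(A+B)/2
delta([c[0],c[1],.088],toolR(-79.7))
```

```text
[0.0434 0.0546] [-0.0345  0.0552] 0.0779864535669141
mid105 [0.0017 0.0548] [array([0.0696, 0.1325]), array([ 0.0711, -0.1363]), array([-0.0674, -0.1423]), array([-0.0689,  0.1361])]
ctr [0.4422 0.0886 0.128 ]
shift cm [ 0.62  0.01 16.09] turn deg [0.  0.  0.3]
```

```bash
python3 -m jog '1 .6 0 4 0 0 .3;1 .6 0 9 0 0 .3;1 .6 0 12.5 0 0 .3;1 .6 0 14.8 0 0 .3;1 .6 0 15.8 0 0 .3;1 .6 0 15.8 0 0 .3;.4 .6 0 15.8 0 0 .3;.2 .6 0 15.8 0 0 .3;-.3 .6 0 15.8 0 0 .3;-.3 .6 0 15.8 0 0 .3' 50
python3 - <<'E'
from h import *
st()
w=cam("wrist");cv2.imwrite("pics/w11.png",w[0])
E
```

```text
time_s: 18.4
tcp_pos: [0.4429, 0.09, 0.0924]
tcp_rot: [-3.127, -0.28, -0.003]
force: [-1.3, 4.2, 5.8]
opening: 0.521
t 18.4 p [0.4429 0.09   0.0924] yaw -79.75 z [ 0.0019  0.0024 -1.    ] q [0.1025 0.1717 2.1321 0.003  0.8356 1.4924] F [-1.2609  4.2469  5.812 ] op 0.521
```

View pics/w11.png

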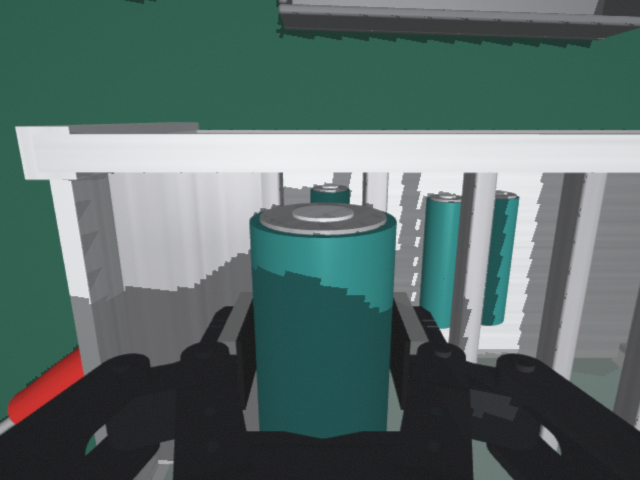

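Run:
```python
from h import *
delta([.628,.058,.17],toolR(-80.5));delta([.628,.058,.0155],toolR(-80.5))
```

```text
shift cm [17.67  6.43 -7.73] turn deg [-0.1 -0.1  0.8]
shift cm [17.63  6.46  7.72] turn deg [-0.1 -0.1  0.8]
```

```bash
python3 -m jog '-.3 0 0 -1 0 0 0;-.3 0 0 -4 0 0 0;-.3 0 0 -7 0 0 0;-.3 1 .3 -7.8 0 0 0;-.3 4 1.5 -7.8 0 0 .5;-.3 8 3 -7.8 0 0 .8;-.3 12 4.5 -7.8 0 0 .8;-.3 15.5 5.7 -7.8 0 0 .8;-.3 17.2 6.3 -7.8 0 0 .8;-.3 17.7 6.4 -7.8 0 0 .8' 50
python3 - <<'E'
from h import *
st()
w=cam("wrist");cv2.imwrite("pics/w12.png",w[0])
b=cam("side");cv2.imwrite("pics/b12.png",b[0])
delta([.628,.058,.0155],toolR(-80.5))
E
```

```text
time_s: 19.7
tcp_pos: [0.6281, 0.0568, 0.1672]
tcp_rot: [3.131, 0.259, -0.003]
force: [-0.3, -0.3, -3.1]
opening: 0.521
t 19.7 p [0.6281 0.0568 0.1672] yaw -80.53 z [-0.0019 -0.0004 -1.    ] q [ 0.0213  0.3838  1.6695 -0.0004  1.0902  1.427 ] F [-0.3107 -0.2653 -3.113 ] op 0.521
shift cm [ 0.14 -0.05 15.2 ] turn deg [-0.   0.1  0. ]
```

View pics/w12.png

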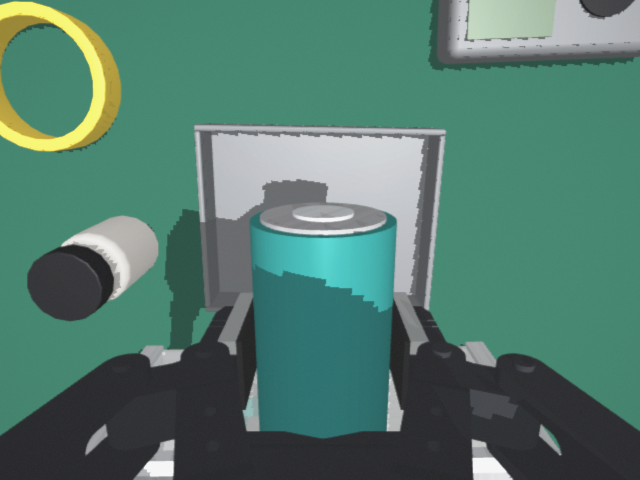

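View pics/b12.png

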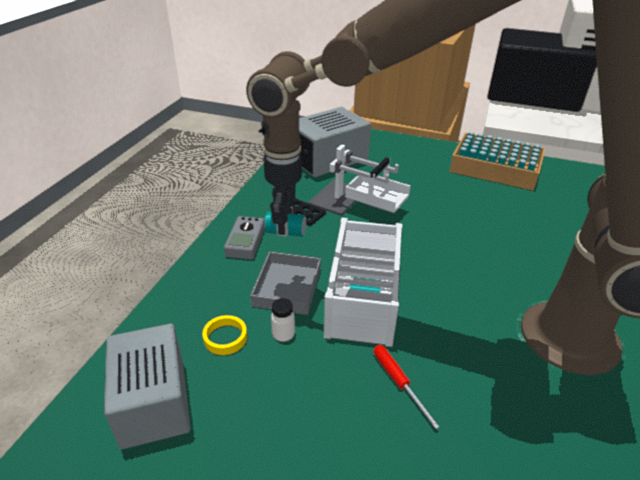

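```bash
python3 -m jog '-.3 .1 0 4 0 0 0;-.3 .1 0 8 0 0 0;-.3 .1 0 11.5 0 0 0;-.3 .1 0 13.5 0 0 0;-.3 .1 0 14.4 0 0 0;-.3 .1 0 14.7 0 0 0;-.3 .1 0 14.9 0 0 0;-.3 .1 0 15 0 0 0;-.3 .1 0 15 0 0 0;-.3 .1 0 15 0 0 0' 50
python3 - <<'E'
from h import *
st()
E
```

```text
time_s: 21.05
tcp_pos: [0.6289, 0.0576, 0.0194]
tcp_rot: [3.131, 0.261, 0.001]
force: [0.5, -0.2, -3.4]
opening: 0.525
t 21.05 p [0.6289 0.0576 0.0194] yaw -80.49 z [ 0.0007  0.     -1.    ] q [ 0.0225  0.5805  1.7266 -0.      0.8338  1.4273] F [ 0.4815 -0.2266 -3.427 ] op 0.525
```

Not touching yet (still −3.4 N); continue in small steps.

```bash
python3 -m jog '-.3 0 0 .05 0 0 0;-.3 0 0 .1 0 0 0;-.3 0 0 .15 0 0 0;-.3 0 0 .2 0 0 0;-.3 0 0 .25 0 0 0;-.3 0 0 .3 0 0 0;-.3 0 0 .35 0 0 0;-.3 0 0 .4 0 0 0;-.3 0 0 .4 0 0 0;-.3 0 0 .4 0 0 0' 50
python3 - <<'E'
from h import *
st()
E
```

```text
time_s: 22.3
tcp_pos: [0.6286, 0.0577, 0.015]
tcp_rot: [3.131, 0.261, 0.0]
force: [-0.8, 0.1, -2.8]
opening: 0.52
t 22.3 p [0.6286 0.0577 0.015 ] yaw -80.48 z [ 0.0001 -0.     -1.    ] q [ 0.0226  0.5872  1.7271 -0.      0.8273  1.4272] F [-0.8116  0.0868 -2.7764] op 0.52
```

```bash
python3 -m jog '-.3 0 0 .05 0 0 0;-.3 0 0 .1 0 0 0;-.3 0 0 .15 0 0 0;-.3 0 0 .15 0 0 0;-.3 0 0 .2 0 0 0;-.3 0 0 .2 0 0 0;-.3 0 0 .25 0 0 0;-.3 0 0 .25 0 0 0;-.3 0 0 .25 0 0 0;-.3 0 0 .25 0 0 0' 50
python3 - <<'E'
from h import *
st()
b=cam("side");crop(b[0],230,220,120,110,6,"i1.png")
E
```

```text
time_s: 23.55
tcp_pos: [0.6286, 0.0577, 0.0143]
tcp_rot: [3.131, 0.261, -0.001]
force: [-5.8, -0.6, 9.8]
opening: 0.519
t 23.55 p [0.6286 0.0577 0.0143] yaw -80.48 z [-0.0005 -0.0001 -1.    ] q [ 0.0226  0.5885  1.7266 -0.0001  0.827   1.4273] F [-5.8201 -0.5997  9.8467] op 0.519
```

View pics/i1.png

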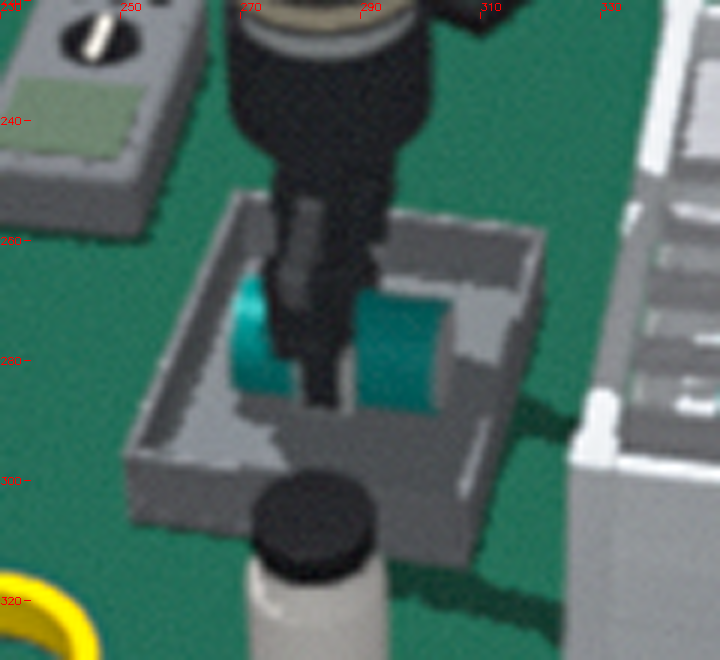

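```bash
python3 -m jog '-.3 0 0 -.1 0 0 0;-.3 0 0 -.15 0 0 0;.1 0 0 -.15 0 0 0;.25 0 0 -.15 0 0 0;.4 0 0 -.15 0 0 0;.6 0 0 -.15 0 0 0;.6 0 0 -.15 0 0 0;.6 0 0 -1 0 0 0;.6 0 0 -3 0 0 0;.6 0 0 -6 0 0 0' 20
python3 - <<'E'
from h import *
st()
b=cam("side");crop(b[0],230,220,120,110,6,"i2.png")
E
```

```text
time_s: 24.85
tcp_pos: [0.6282, 0.0577, 0.0735]
tcp_rot: [-3.131, -0.26, 0.001]
force: [0.5, 0.2, -0.6]
opening: 0.803
t 24.85 p [0.6282 0.0577 0.0735] yaw -80.49 z [-0.0009 -0.     -1.    ] q [0.0225 0.5008 1.7163 0.     0.9254 1.4273] F [ 0.5442  0.1627 -0.5879] op 0.803
```

View pics/i2.png

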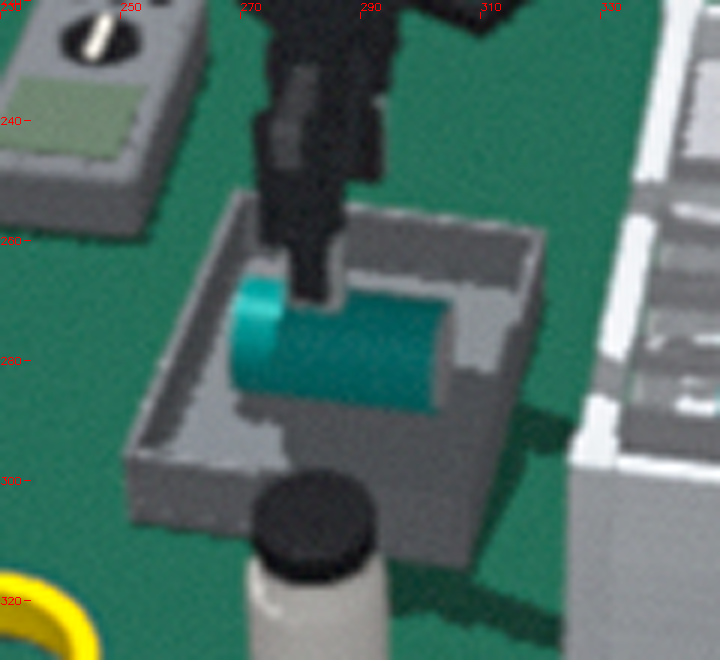

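Cell is released in the tray. Rise clear and check everything.

```bash
python3 -m jog '.6 0 0 -3 0 0 0;.6 0 0 -7 0 0 0;.6 0 0 -11 0 0 0;.6 -4 0 -14 0 0 0;.6 -8 2 -16 0 0 0;.6 -9 4 -17 0 0 0;.6 -9 6 -17 0 0 0;.6 -9 6 -17 0 0 0;.6 -9 6 -17 0 0 0;.6 -9 6 -17 0 0 0' 20
python3 - <<'E'
from h import *
st()
for n in ["wrist","scene","side"]:
    w=cam(n);cv2.imwrite(f"pics/z_{n}.png",w[0])
E
```

```text
time_s: 26.15
tcp_pos: [0.5496, -0.0157, 0.2416]
tcp_rot: [-3.13, -0.262, 0.002]
force: [0.0, 0.2, 0.7]
opening: 0.801
t 26.15 p [ 0.5496 -0.0157  0.2416] yaw -80.44 z [-0.0015  0.0005 -1.    ] q [-0.108   0.155   1.8007  0.0004  1.1875  1.2959] F [0.0329 0.2214 0.7469] op 0.801
```

View pics/z_wrist.png

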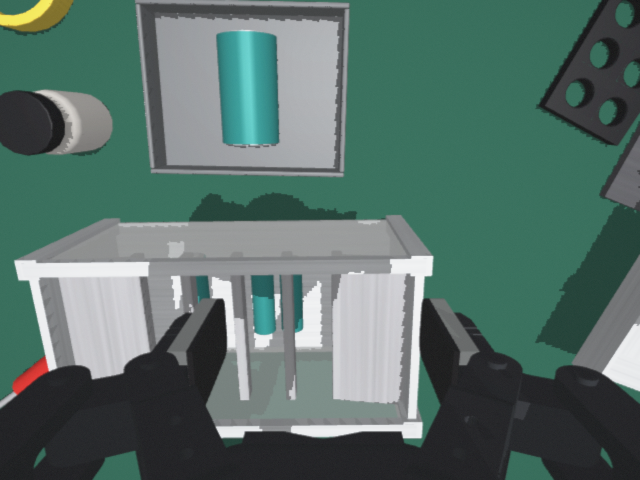

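View pics/z_side.png

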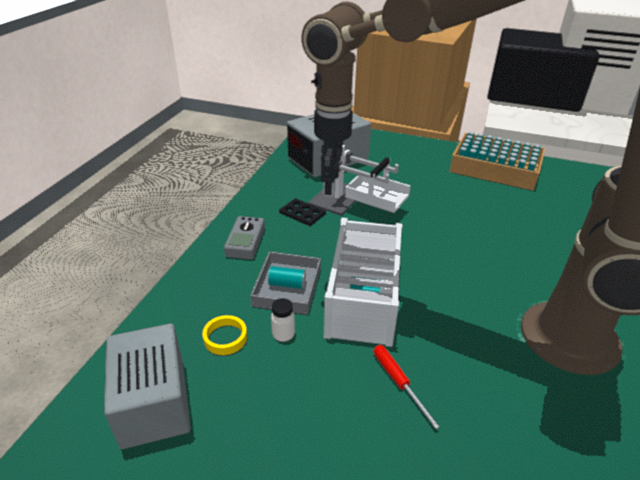

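View pics/z_scene.png

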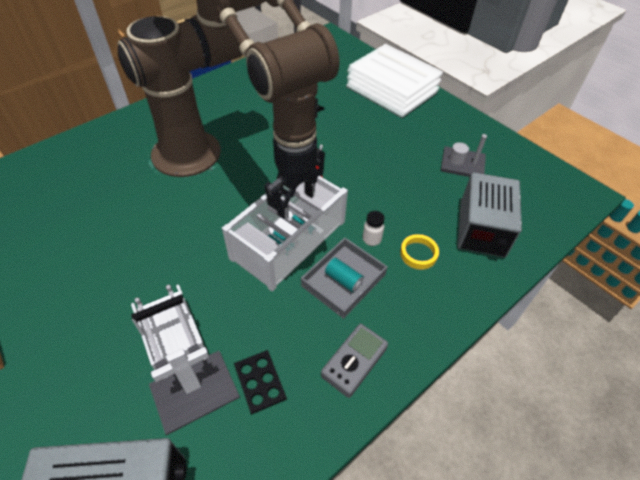

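Run:
```python
from h import *
b=cam("side");w=cam("wrist");crop(b[0],320,230,90,80,8,"i3.png");crop(w[0],130,240,180,180,4,"i4.png")
```

```text
(no output)
```

View pics/i3.png

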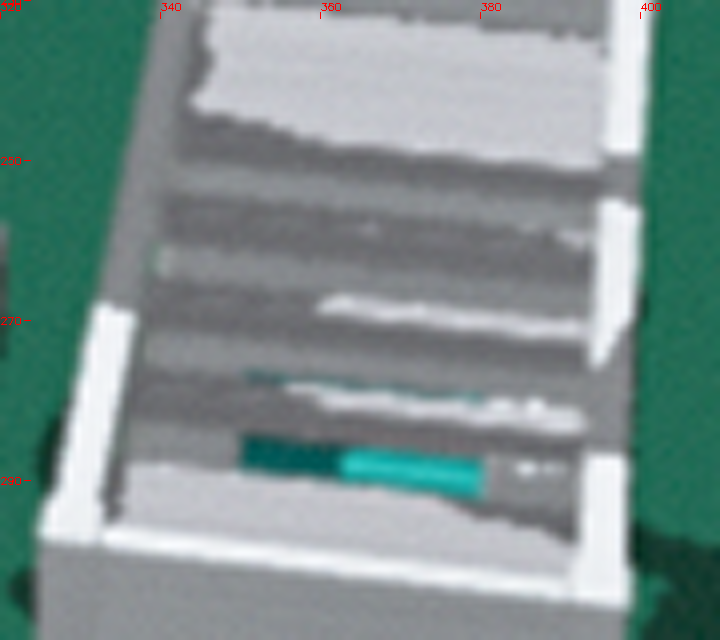

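View pics/i4.png

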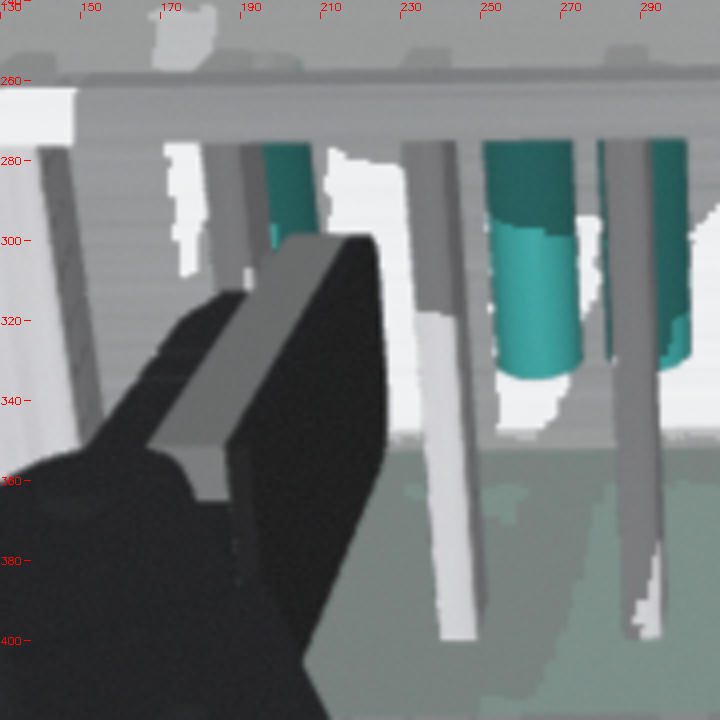

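All three slim cells lie on the bin floor, with the bars passing in front of them. The reject tray and the hanger are also as asked.

Run:
```python
from bench import workorder
print(workorder.sign_off())
```

```text
the job is handed in; nothing more can be done
None
```

The job is done and handed in at about 26 s of the 67 s allowed.

I took the tray by its bar and tipped it over the grate. A 17° tilt was enough to empty it. I then hung it on both prongs and laid the fat cell in the reject tray. The grip was opened with the cell resting on the tray floor, after a contact reading of about 10 N.

**Last pictures:**
- **Slim cells:** all three are below the bars in the bin.
- **Fat cell:** it came to rest in the first groove after the tip. It now lies flat near the middle of the reject tray.
- **Tray:** it is empty and hangs by its bar on both prongs.
- **Bench:** the tape, jar, screwdriver, holder and tester look unmoved.
- **Robot:** the arm stands clear and reads almost no force.

**Limits and disagreements:**
- **Grate position:** the cameras disagreed by about 2 to 4 mm.
- **Hanger:** the wrist view put its centre line about 3 mm off my first estimate. I corrected for it before hanging.
- **Resting heights:** the final heights were judged from the pictures and the touch force, not measured.

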